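# Make up two ribboned gift sets

## Robot

A 6-joint arm with a two-finger parallel gripper is mounted at the origin on a cart in front of the work surface, level with it; the furniture and walls round the work are solid. World frame = base frame: x ahead of the robot, y to its left, z up, the work surface at z = 0. Lengths are in mm, angles in degrees, forces in N, time in s.
With the tool pointing down it reaches from about 300 to 850 mm from the base axis. Payload 4.2 kg.
Tool frame: the origin (TCP) lies at the very end of the fingers, on their centre line; the grasp point (between the pads) lies 19 mm behind it; z points along the fingers, y is the direction in which the jaws open and shut (so a half turn about z gives the same grasp; the last joint's range is limited). The gripper opens to 91 mm and grips with 3 to 60 N. Pads are 32 mm wide; open, the fingers measure 118 mm over their backs; the gripper's body (76 mm by 178 mm) begins 60 mm behind the grasp point.
Start: joints at [-77.177, 18.312, 89.639, -0, 72.044, -1.146], TCP at [138.803, -558.012, 213.976] pointing down, gripper open.
Joint ranges: [-177.97, 177.97], [-48.28, 115.42], [12.27, 149.76], [-77.06, 257.06], [2.81, 150.46], [-146.56, 146.56]. Speed limits (degrees/s): [147.25, 147.25, 180, 180, 180, 180].

## Interface

Orientations are given as [roll, pitch, yaw] about the fixed x, y, z axes, in that order (R = Rz(yaw) Ry(pitch) Rx(roll)).
In Python, from workcell import telemetry, grab_frame, job gives the robot as it stands.
- The arm moves only by the tool drive_tool, never from a script. Its argument "moves" is a list of rows, each an object of numbers: "claw": the closure, from -1 (fully open) to 1 (shut); "dx", "dy", "dz": the shift along the tool's x, y, z in units of 20 mm (1.0 is 20 mm); "yaw": the turn about the tool's z in units of 0.15 rad (1.0 is 0.15 rad). In form: [{"claw": .., "dx": .., "dy": .., "dz": .., "yaw": ..}, ...]. A call has 1 to 5 rows; each row shifts and turns the pose as measured when the row begins, along the tool's axes as they then stand; what a row does not reach is not made up. A row lasts 1/8 s, in which the tool goes at most 62.5 mm and 10.7 degrees, less where a joint would pass 70% of its speed; a pose out of reach is approached as far as the arm can. A call with a number of a shift or a turn outside -1 to 1 is refused whole. A call with a gripper value outside its range is refused whole. The fingers move at their own pace and stop on an object; "grip_force" is the grip in N (left out, the last holds). Time passes only in rows, so rows that do not move let the fingers close. It gives the time, the measured TCP pose, the force and the opening at its end, in the units of the state.
- telemetry.state(): the state, without advancing time (a new reading comes with each control period).
- grab_frame(name): name is "scene" or "top" or "wrist"; returns a dict with "color" (480x640x3 uint8, blue, green, red), "vertical_fov" (degrees; the focal length in pixels is half the picture's height over the tangent of half this angle, whatever the lens; pixels are square), "cx", "cy" (the principal point, pixels), "dist" ([k1, k2, p1, p2, k3] as OpenCV has them; the pictures are not rectified), "pose" (4x4, takes a point from camera to world coordinates). Camera axes: x right, y down, z forward; pixel columns grow to the right and rows downward; lengths in mm; the calibration is good to about 2 mm. A picture is of the moment at which its call begins. There is no depth.
- job.job_done(): hands the job in, once; it reports no verdict.
The state is a dict: "time_s": time; "qpos": joint angles; "qvel": joint speeds; "effort": joint torques, N m; "ee_pos": TCP position; "ee_rot": TCP orientation; "force": force on the tool from outside, world axes, zero at the start; "torque": the same for the moment, N m; "gripper_width": finger opening in mm.
Only numpy, scipy, OpenCV 4.12 (cv2) and the standard library are available. Lean on these libraries where they do the work, as an engineer would, in place of code of your own. Each camera call takes 0.05 s, during which the arm holds its last target.

## Task

Make up the two gift sets for collection: put the kraft-brown chocolate box on the wooden board with the pink ribbon spool on top of it, and the dark-brown chocolate box on the black slate board with the green ribbon spool on top of it. Each box lies flat and centred on its board, its long side along the board's long side, and each spool lies flat on the middle of its box. Leave the tape roll and the cocoa tin where they are.

Things in the scene. Friction and masses are not known exactly. Their poses are not given: they have to be found in the camera images.
- wood_board_top (a point): brown wooden presentation board, a slab 100 x 156 mm, 8 mm high over all, fixed to the counter; this point is the centre of its top face (8 mm above the counter), x along the short side, y along the long side, z up
- slate_board_top (a point): nearly black slate presentation board of the same form, 100 x 156 mm, 8 mm high over all, fixed to the counter; this point is the centre of its top face (8 mm above the counter), x along the short side, y along the long side, z up
- kraft_box_center (a point): light kraft-brown chocolate box with a brown label, 62 x 110 x 34 mm high, loose, closed, lying flat on the counter; x along the 62 mm side (grasp across it), y along the 110 mm side; the origin is at its centre, half-way up, z up
- dark_box_center (a point): dark-brown chocolate box, 66 x 130 x 36 mm high, loose, closed, lying flat on the counter; x along the 66 mm side (grasp across it), y along the 130 mm side; the origin is at its centre, half-way up, z up
- pink_spool_center (a point): ribbon spool with pink ribbon between two card discs and a round pink label on its upper face, 61 mm across, 20 mm high, loose, lying flat on the lid of the closed walnut tasting box, whose flat top is 70 mm above the counter; the origin is at its centre, half-way up, z up
- green_spool_center (a point): ribbon spool with green ribbon between two card discs and a round green label on its upper face, 69 mm across, 20 mm high, loose, lying flat on the lid of the closed walnut tasting box, whose flat top is 70 mm above the counter; the origin is at its centre, half-way up, z up
- tape_roll_center (a point): roll of plain yellowish tape, 52 mm across, 18 mm high, loose on the counter, not part of the job; the origin is at its centre, half-way up, z up
- cocoa_tin_center (a point): round cocoa tin, teal and gold, 62 mm across, 75 mm high, loose on the counter, not part of the job; the origin is at its centre, half-way up, z up

How it is judged:
By the outcome, as a careful person would: the job done as asked, in the order asked, and still so for the second after the job is handed in, with the robot touching nothing.
It also fails if it takes over 120 s, if anything falls off the work surface, if the arm or the gripper's body presses on something with over 40 N, if the wrist force passes 120 N, or if a joint passes its speed limit or range.

## Working session

There is one attempt and no reset: what is moved stays moved. The work goes in short steps, Python scripts to look and compute and a tool call to move; the robot and the scene stay as the last step left them, time stands still between calls to the robot, and variables do not carry over. Pictures are saved under pics/ and viewed, and the job is handed in when it is done.

Besides the shell and the picture viewer there is one more tool, called after ">>>" by a JSON object that holds its "op" and its "data", one argument or row to a line. drive_tool: Moves the arm, as the interface text tells. Its arguments: {"type":"object","properties":{"moves":{"type":"array"},"grip_force":{"type":"number"}},"required":["moves"]}

```bash
mkdir -p pics; ls; cat > h.py <<'E'
import cv2,numpy as np
from workcell import telemetry,grab_frame,job
def save(n,f):
    cv2.imwrite(f'pics/{f}.png',n['color'])
def K(f):
    h=f['color'].shape[0]; F=h/2/np.tan(np.radians(f['vertical_fov'])/2)
    return np.array([[F,0,f['cx']],[0,F,f['cy']],[0,0,1.]])
def w(f,uv,z):
    p=cv2.undistortPoints(np.array(uv,float).reshape(-1,1,2),K(f),np.array(f['dist'],float))[:,0]
    P=np.array(f['pose']); d=np.c_[p,np.ones(len(p))]@P[:3,:3].T; o=P[:3,3]
    return (o+d*((z-o[2])/d[:,2])[:,None])[:,:2]
def px(f,X):
    P=np.linalg.inv(np.array(f['pose'])); r,_=cv2.Rodrigues(P[:3,:3])
    return cv2.projectPoints(np.array(X,float).reshape(-1,1,3),r,P[:3,3],K(f),np.array(f['dist'],float))[0][:,0]
E
python3 - <<'E'
from h import *
import pickle
d={}
for n in ['scene','top','wrist']:
    f=grab_frame(n);save(f,n+'0');d[n]=f;print(n,np.array(f['pose']).round(2).tolist(),f['vertical_fov'])
pickle.dump(d,open('f0.pkl','wb'));print(telemetry.state())
E
```

```text
pics
scene [[-0.6, -0.61, 0.51, -121.12], [-0.8, 0.46, -0.39, 504.82], [0.0, -0.65, -0.76, 1035.87], [0.0, 0.0, 0.0, 1.0]] 52.46335177530955
top [[-0.03, -0.98, 0.22, 240.37], [-1.0, 0.03, -0.01, 29.52], [0.0, -0.22, -0.98, 1429.88], [0.0, 0.0, 0.0, 1.0]] 43.883813595205986
wrist [[0.24, -0.94, -0.23, 202.0], [-0.97, -0.23, -0.05, -542.12], [-0.0, 0.23, -0.97, 384.75], [0.0, 0.0, 0.0, 1.0]] 66.10079278730944
{'time_s': 0.15, 'qpos': array([-7.71780789e+01,  1.83437531e+01,  8.96889717e+01, -3.10638536e-03,
        7.20436663e+01, -1.14682311e+00]), 'qvel': array([-0.1211712 , -0.17677834, -0.15473545, -0.06240715,  0.02620498,
       -0.01150941]), 'effort': array([-7.56774753e-04, -4.12774301e+01, -2.32156169e+01,  7.26239593e-02,
        4.33796353e-02, -1.03068262e-04]), 'ee_pos': array([ 138.694343  , -557.64405987,  213.31748009]), 'ee_rot': array([-1.79923565e+02,  1.42427831e-03,  1.39697048e+01]), 'force': array([0.48521657, 0.84468706, 0.02672988]), 'torque': array([-0.0416887 , -0.00115354, -0.0220676 ]), 'gripper_width': 91.1602690958241}
```

View pics/top0.png

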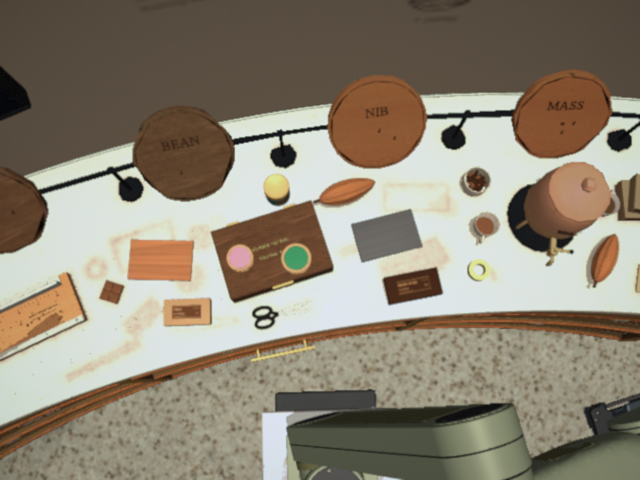

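View pics/scene0.png

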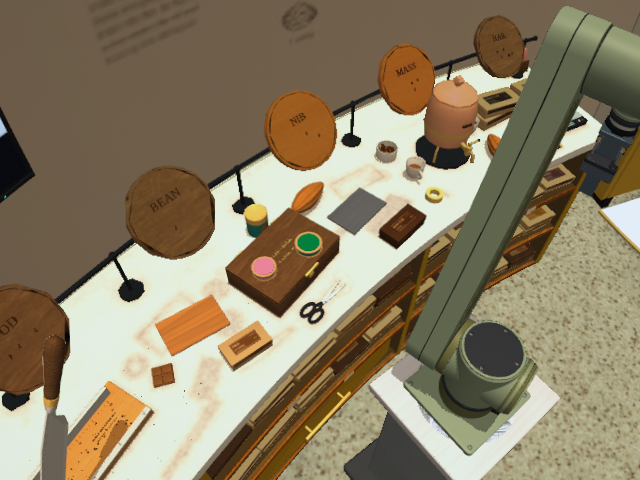

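View pics/wrist0.png

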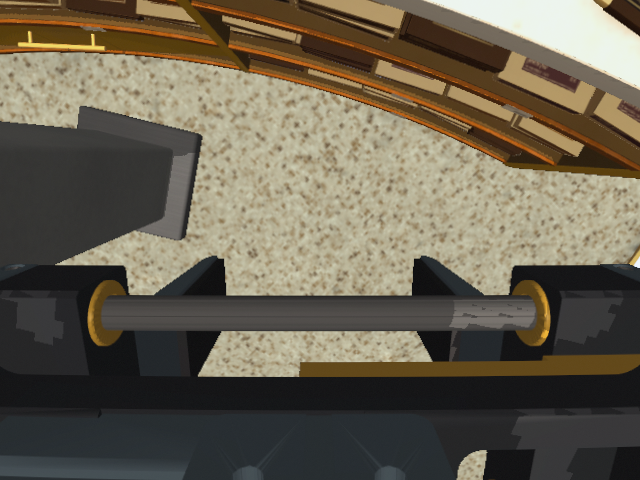

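```bash
python3 - <<'E'
import cv2
a=cv2.imread('pics/top0.png')
cv2.imwrite('pics/tl.png',cv2.resize(a[225:335,115:245],None,fx=6,fy=5.4*6/5.4*0.9 if 0 else 5.4,interpolation=2) if 0 else cv2.resize(a[225:325,115:245],None,fx=6,fy=6,interpolation=2))
cv2.imwrite('pics/tr.png',cv2.resize(a[205:305,335:465],None,fx=6,fy=6,interpolation=2))
cv2.imwrite('pics/tm.png',cv2.resize(a[200:300,207:337],None,fx=6,fy=6,interpolation=2))
E
```

```text
(no output)
```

View pics/tl.png

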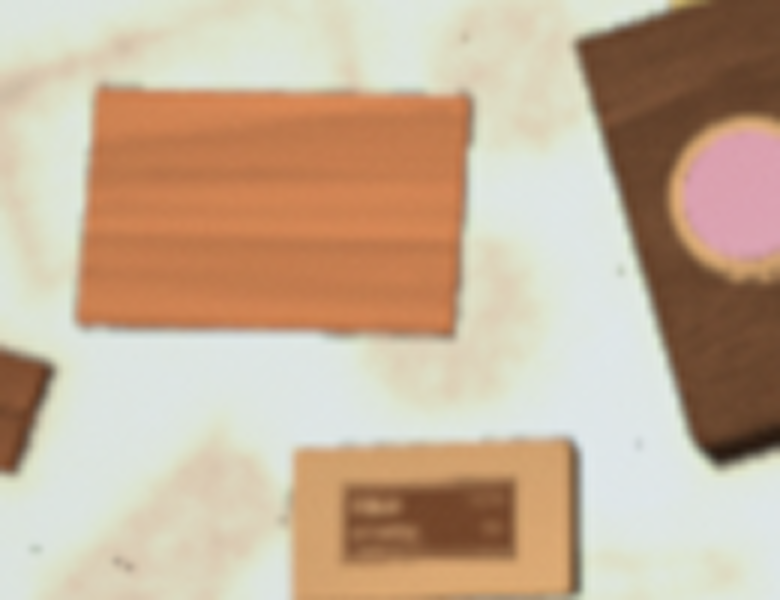

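View pics/tr.png

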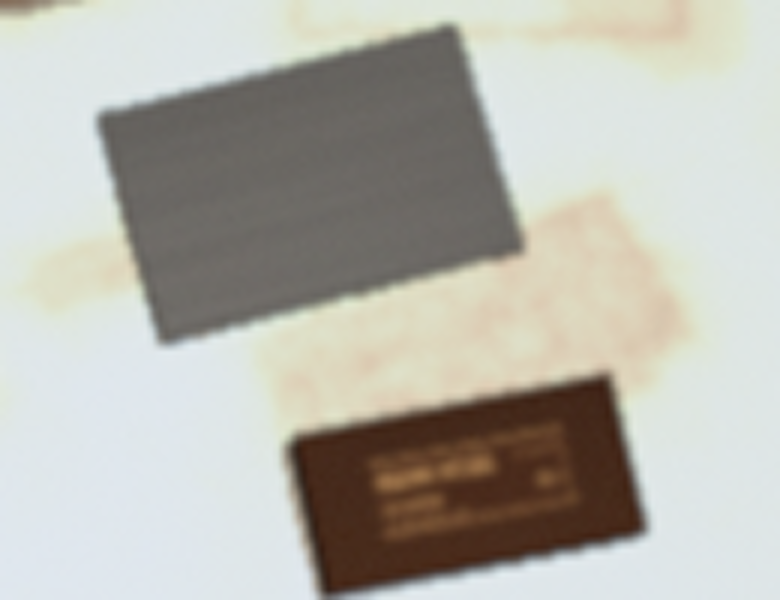

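View pics/tm.png

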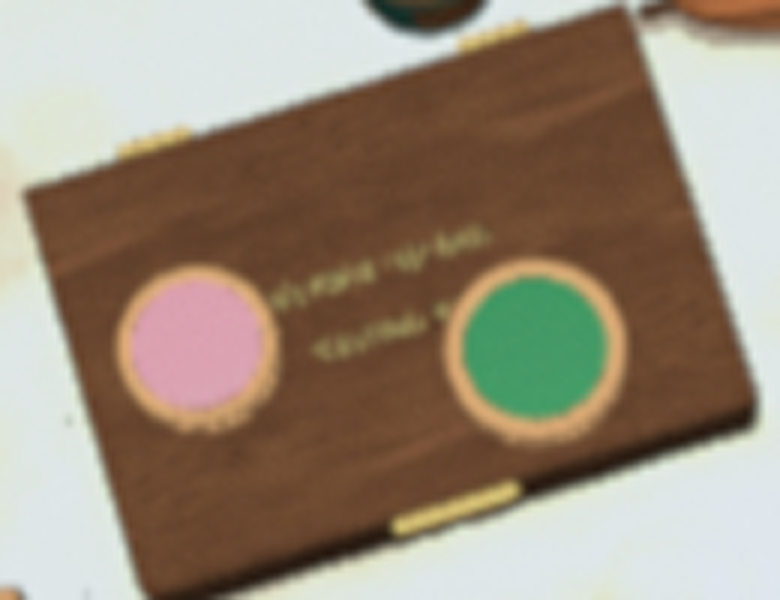

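```bash
cat >> h.py <<'E'
def rect(P):
    P=np.array(P); c=P.mean(0)
    e=[np.linalg.norm(P[(i+1)%4]-P[i]) for i in range(4)]
    # order: long edges 0-1 and 3-2
    d=(P[1]-P[0])+(P[2]-P[3]); a=np.degrees(np.arctan2(d[1],d[0]))
    return c.round(1),'long axis deg %.1f'%(a%180),np.round(e,1)
E
python3 - <<'E'
import cv2,pickle
from h import *
f=pickle.load(open('f0.pkl','rb'))['top']
cv2.imwrite('pics/kb.png',cv2.resize(f['color'][290:335,150:225],None,fx=10,fy=10,interpolation=2))
def s(l,o): return (np.array(l,float)+.5)/6-.5+np.array(o)
print('wood',rect(w(f,s([(97,88),(470,96),(455,335),(80,325)],(115,225)),8)))
print('slate',rect(w(f,s([(99,115),(457,25),(523,250),(164,344)],(335,205)),8)))
print('dark',rect(w(f,s([(290,437),(610,376),(645,533),(325,595)],(335,205)),36)))
for n,l in (('pink',[(117,345),(272,345),(195,265),(195,422)]),('green',[(443,345),(627,345),(535,257),(535,437)])):
    q=w(f,s(l,(207,200)),90);print(n,q.round(1).tolist(),q.mean(0))
print('walnut',rect(w(f,s([(27,190),(630,8),(757,405),(150,592)],(207,200)),70)))
print(w(f,[(278,187),(480,270)],50))
E
```

```text
wood (array([516.1, 400.1]), 'long axis deg 87.0', array([154.1,  98.5, 152.8,  98.1]))
slate (array([ 561.6, -153.3]), 'long axis deg 103.0', array([153.4,  97.9, 152.2,  98.6]))
dark (array([ 431.5, -204.9]), 'long axis deg 99.1', array([130.1,  63.6, 129. ,  63.6]))
pink [[501.9, 227.4], [500.2, 168.2], [532.3, 197.5], [471.2, 197.7]] [501.39582329 197.70160344]
green [[498.3, 102.9], [496.3, 32.7], [531.6, 67.1], [461.8, 68.6]] [497.0113494   67.81501281]
walnut (array([522.2, 123.7]), 'long axis deg 105.7', array([247.3, 166.6, 243.3, 166.4]))
[[ 678.82249056  108.18553954]
 [ 461.16254723 -364.6641108 ]]
```

View pics/kb.png

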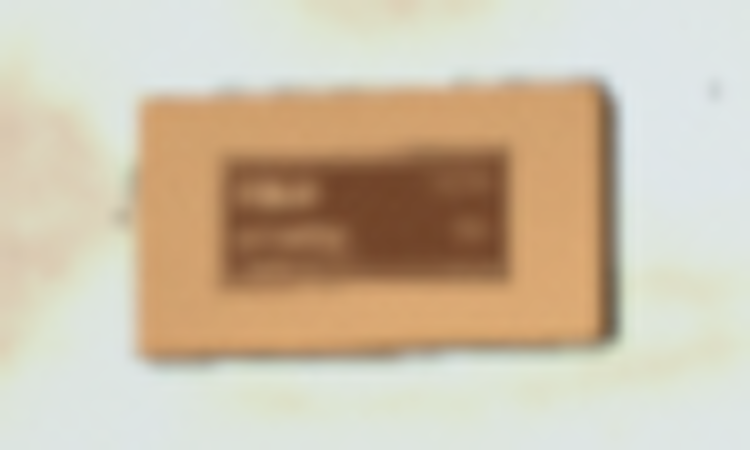

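```bash
cat >> h.py <<'E'
def wrap(a): return (a+180)%360-180
def plan(x,y,z,yaw,n=5,via=None):
    s=telemetry.state(); p=np.array(s['ee_pos'],float); r=np.array(s['ee_rot'],float); a=r[2]
    print('t %.2f'%s['time_s'],p.round(1),r.round(1),'F',s['force'].round(1),'w %.1f'%s['gripper_width'])
    for i in range(n):
        d=np.array([x,y,z])-p; ar=np.radians(a)
        l=np.array([d[0]*np.cos(ar)+d[1]*np.sin(ar), d[0]*np.sin(ar)-d[1]*np.cos(ar), -d[2]])
        m=max(abs(l[0]),abs(l[1]),20)/20; u=l/20; u[:2]/=m; u[2]=np.clip(u[2],-1,1)
        dy=-wrap(yaw-a)/np.degrees(.15); dy=np.clip(dy,-1,1)
        print('dx %.2f dy %.2f dz %.2f yaw %.2f'%(*u,dy))
        v=u*20; p=p+[v[0]*np.cos(ar)+v[1]*np.sin(ar), v[0]*np.sin(ar)-v[1]*np.cos(ar),-v[2]]
        a=a-dy*np.degrees(.15)
    print('end',p.round(1),round(a,1))
E
python3 - <<'E'
import pickle
from h import *
f=pickle.load(open('f0.pkl','rb'))['top']
print('kraft',rect(w(f,(np.array([(138,98),(603,82),(606,342),(140,356)])+.5)/10-.5+[150,290],34)))
plan(360,-200,230,88)
E
```

```text
kraft (array([385.5, 328.1]), 'long axis deg 90.4', array([110.1,  61. , 109.4,  60.6]))
t 0.15 [ 138.7 -557.6  213.3] [-179.9    0.    14. ] F [0.5 0.8 0. ] w 91.2
dx 1.00 dy -0.98 dz -0.83 yaw -1.00
dx 1.00 dy -0.72 dz -0.00 yaw -1.00
dx 1.00 dy -0.51 dz -0.00 yaw -1.00
dx 1.00 dy -0.33 dz -0.00 yaw -1.00
dx 1.00 dy -0.17 dz -0.00 yaw -1.00
end [ 200.  -458.6  230. ] 56.9
```

>>> {"op": "drive_tool", "data": {
  "moves": [
    {"claw":-1,"dx":1,"dy":-1,"dz":-0.8,"yaw":-1},
    {"claw":-1,"dx":1,"dy":-0.8,"dz":-0.4,"yaw":-1},
    {"claw":-1,"dx":1,"dy":-0.5,"dz":0,"yaw":-1},
    {"claw":-1,"dx":1,"dy":-0.4,"dz":0,"yaw":-1},
    {"claw":-1,"dx":1,"dy":-0.2,"dz":0,"yaw":-1}
  ],
  "grip_force": 25
}}

```text
time_s: 0.78
ee_pos: [198.0, -452.2, 236.2]
ee_rot: [-179.8, -0.2, 58.2]
force: [0.6, 0.2, -0.2]
gripper_width: 91.0
```

```bash
python3 -c "
from h import *
plan(400,0,230,90)"
```

```text
t 0.78 [ 198.  -452.2  236.2] [-179.8   -0.2   58.2] F [ 0.6  0.2 -0.2] w 91.0
dx 1.00 dy -0.14 dz 0.31 yaw -1.00
dx 1.00 dy 0.02 dz -0.00 yaw -1.00
dx 1.00 dy 0.17 dz -0.00 yaw -1.00
dx 1.00 dy 0.33 dz -0.00 yaw -0.70
dx 1.00 dy 0.45 dz -0.00 yaw -0.00
end [ 240.2 -357.8  230. ] 90.0
```

Tracking is very good. Continue.

>>> {"op": "drive_tool", "data": {
  "moves": [
    {"claw":-1,"dx":1,"dy":1,"dz":0,"yaw":-1},
    {"claw":-1,"dx":1,"dy":1,"dz":0,"yaw":-1},
    {"claw":-1,"dx":1,"dy":1,"dz":0,"yaw":-1},
    {"claw":-1,"dx":1,"dy":1,"dz":0,"yaw":-0.7},
    {"claw":-1,"dx":1,"dy":1,"dz":0,"yaw":0}
  ]
}}

```text
time_s: 1.4
ee_pos: [319.8, -378.9, 235.2]
ee_rot: [-179.9, -0.4, 91.0]
force: [-0.1, 0.7, -0.2]
gripper_width: 91.2
```

>>> {"op": "drive_tool", "data": {
  "moves": [
    {"claw":-1,"dx":1,"dy":0.5,"dz":0,"yaw":0},
    {"claw":-1,"dx":1,"dy":0.5,"dz":0,"yaw":0},
    {"claw":-1,"dx":1,"dy":0.5,"dz":0,"yaw":0},
    {"claw":-1,"dx":1,"dy":0.5,"dz":0,"yaw":0},
    {"claw":-1,"dx":1,"dy":0.5,"dz":0,"yaw":0}
  ]
}}

```text
time_s: 2.02
ee_pos: [369.4, -273.6, 234.4]
ee_rot: [-179.7, -0.5, 91.1]
force: [-0.1, -1.1, 0.9]
gripper_width: 91.1
```

>>> {"op": "drive_tool", "data": {
  "moves": [
    {"claw":-1,"dx":1,"dy":0,"dz":0,"yaw":0},
    {"claw":-1,"dx":1,"dy":0,"dz":0,"yaw":0},
    {"claw":-1,"dx":1,"dy":0,"dz":0,"yaw":0},
    {"claw":-1,"dx":1,"dy":0,"dz":0,"yaw":0},
    {"claw":-1,"dx":1,"dy":0,"dz":0,"yaw":0}
  ]
}}

```text
time_s: 2.65
ee_pos: [365.1, -168.6, 234.5]
ee_rot: [-179.6, -0.6, 91.1]
force: [1.0, 0.9, 0.0]
gripper_width: 91.3
```

>>> {"op": "drive_tool", "data": {
  "moves": [
    {"claw":-1,"dx":1,"dy":0,"dz":0,"yaw":0},
    {"claw":-1,"dx":1,"dy":0,"dz":0,"yaw":0},
    {"claw":-1,"dx":1,"dy":0,"dz":0,"yaw":0},
    {"claw":-1,"dx":1,"dy":0,"dz":0,"yaw":0},
    {"claw":-1,"dx":1,"dy":0,"dz":0,"yaw":0}
  ]
}}

```text
time_s: 3.28
ee_pos: [359.3, -64.2, 235.0]
ee_rot: [-179.5, -0.6, 91.0]
force: [-0.5, 0.3, 0.2]
gripper_width: 91.6
```

```bash
python3 - <<'E'
from h import *
f=grab_frame('wrist');save(f,'w1')
plan(386,328,150,90)
E
```

```text
t 3.33 [358.9 -62.4 235. ] [-179.4   -0.7   91.1] F [-0.7 -0.2 -0.2] w 91.3
dx 1.00 dy 0.09 dz 1.00 yaw 0.13
dx 1.00 dy 0.07 dz 1.00 yaw -0.00
dx 1.00 dy 0.07 dz 1.00 yaw -0.00
dx 1.00 dy 0.07 dz 1.00 yaw -0.00
dx 1.00 dy 0.07 dz 0.25 yaw -0.00
end [365.8  37.6 150. ] 90.0
```

View pics/w1.png

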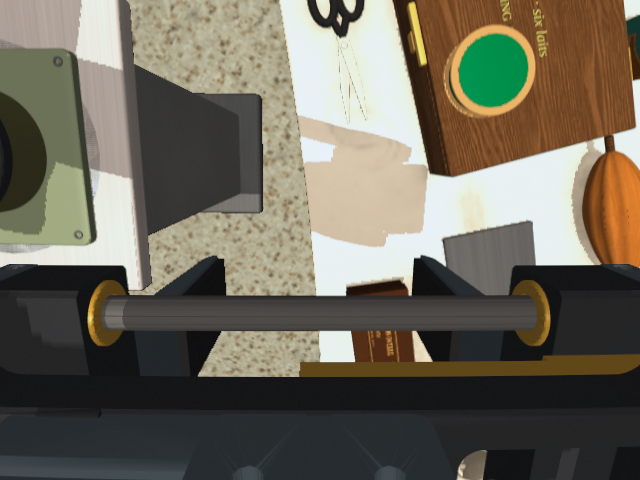

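>>> {"op": "drive_tool", "data": {
  "moves": [
    {"claw":-1,"dx":1,"dy":0.1,"dz":0.3,"yaw":0.1},
    {"claw":-1,"dx":1,"dy":0.1,"dz":0,"yaw":0},
    {"claw":-1,"dx":1,"dy":0.1,"dz":0,"yaw":0},
    {"claw":-1,"dx":1,"dy":0.1,"dz":0,"yaw":0},
    {"claw":-1,"dx":1,"dy":0.1,"dz":0,"yaw":0}
  ]
}}

```text
time_s: 3.95
ee_pos: [365.6, 39.0, 229.5]
ee_rot: [-179.4, -0.6, 90.1]
force: [0.2, -0.2, -0.3]
gripper_width: 90.7
```

>>> {"op": "drive_tool", "data": {
  "moves": [
    {"claw":-1,"dx":1,"dy":0.1,"dz":0,"yaw":0},
    {"claw":-1,"dx":1,"dy":0.1,"dz":0,"yaw":0},
    {"claw":-1,"dx":1,"dy":0.1,"dz":0,"yaw":0},
    {"claw":-1,"dx":1,"dy":0.1,"dz":0,"yaw":0},
    {"claw":-1,"dx":1,"dy":0.1,"dz":0,"yaw":0}
  ]
}}

```text
time_s: 4.58
ee_pos: [373.5, 140.0, 229.9]
ee_rot: [-179.3, -0.4, 90.1]
force: [-0.4, -0.8, 1.0]
gripper_width: 91.2
```

>>> {"op": "drive_tool", "data": {
  "moves": [
    {"claw":-1,"dx":1,"dy":0.1,"dz":0,"yaw":0},
    {"claw":-1,"dx":1,"dy":0.1,"dz":0,"yaw":0},
    {"claw":-1,"dx":0.5,"dy":0.1,"dz":0,"yaw":0},
    {"claw":-1,"dx":0,"dy":0,"dz":0,"yaw":0}
  ]
}}

```text
time_s: 5.08
ee_pos: [378.5, 190.6, 229.8]
ee_rot: [-179.3, -0.3, 90.2]
force: [0.2, 0.2, 0.1]
gripper_width: 91.0
```

```bash
python3 - <<'E'
from h import *
import pickle
f=grab_frame('wrist');save(f,'w2');pickle.dump(f,open('w2.pkl','wb'))
plan(386,328,150,90)
print(px(f,[[385.5,328.1,34],[516,400,8]]))
E
```

```text
t 5.12 [378.4 190.2 229.8] [-179.3   -0.3   90.2] F [-0.7  0.2 -0.6] w 91.3
dx 1.00 dy 0.06 dz 1.00 yaw 0.02
dx 1.00 dy 0.06 dz 1.00 yaw -0.00
dx 1.00 dy 0.06 dz 1.00 yaw -0.00
dx 1.00 dy 0.06 dz 0.99 yaw -0.00
dx 1.00 dy 0.06 dz -0.00 yaw -0.00
end [383.9 290.3 150. ] 90.0
[[329.62141739  74.14358596]
 [465.55990621   1.45383098]]
```

View pics/w2.png

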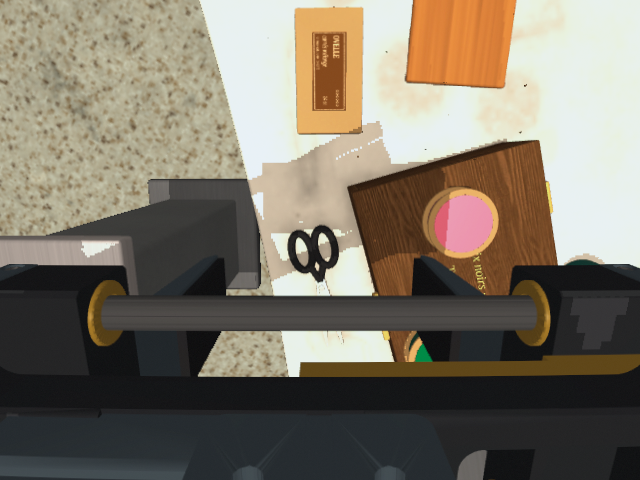

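```bash
python3 - <<'E'
import cv2
a=cv2.imread('pics/w2.png')
cv2.imwrite('pics/w2a.png',cv2.resize(a[0:145,285:375],None,fx=4,fy=4,interpolation=2))
cv2.imwrite('pics/w2b.png',cv2.resize(a[180:265,415:505],None,fx=6,fy=6,interpolation=2))
E
```

```text
(no output)
```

View pics/w2a.png

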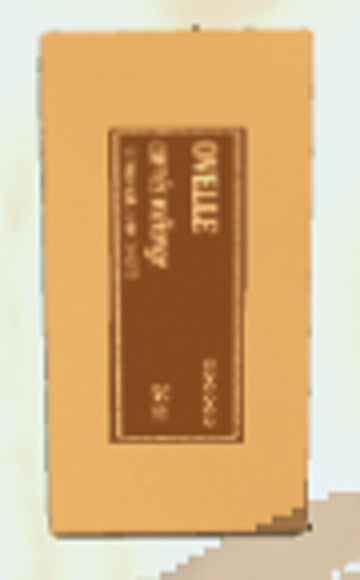

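View pics/w2b.png

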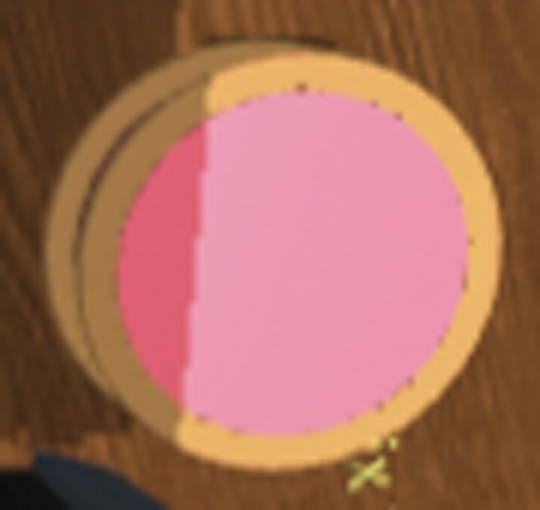

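```bash
python3 - <<'E'
from h import *
import pickle
f=pickle.load(open('w2.pkl','rb'))
q=(np.array([(312,30),(308,530),(52,532),(42,30)])+.5)/4-.5+[285,0]
print(rect(w(f,q,34)))
q=(np.array([(292,263),(117,263),(467,263)])+.5)/6-.5+[415,180]
print(w(f,q,90))
E
```

```text
(array([385.1, 330.4]), 'long axis deg 90.9', array([108.9,  61.4, 109.6,  60.8]))
[[500.51530992 198.02746099]
 [475.42977582 197.85561042]
 [525.68993074 198.20589097]]
```

>>> {"op": "drive_tool", "data": {
  "moves": [
    {"claw":-1,"dx":1,"dy":0.1,"dz":1,"yaw":0},
    {"claw":-1,"dx":1,"dy":0.1,"dz":1,"yaw":0},
    {"claw":-1,"dx":1,"dy":0.1,"dz":1,"yaw":0},
    {"claw":-1,"dx":1,"dy":0,"dz":1,"yaw":0},
    {"claw":-1,"dx":1,"dy":0,"dz":1,"yaw":0}
  ]
}}

```text
time_s: 5.75
ee_pos: [385.0, 288.8, 129.5]
ee_rot: [-179.6, -0.3, 89.9]
force: [-0.9, -0.8, -0.8]
gripper_width: 91.1
```

>>> {"op": "drive_tool", "data": {
  "moves": [
    {"claw":-1,"dx":0.9,"dy":0,"dz":1,"yaw":0},
    {"claw":-1,"dx":0.7,"dy":0,"dz":0.7,"yaw":0},
    {"claw":-1,"dx":0,"dy":0,"dz":0,"yaw":0}
  ]
}}

```text
time_s: 6.12
ee_pos: [384.6, 320.3, 93.5]
ee_rot: [-179.5, -0.1, 89.8]
force: [0.4, 0.0, 0.8]
gripper_width: 91.0
```

```bash
python3 -c "
from h import *
plan(385.3,329.2,6,90.6,6)"
```

```text
t 6.12 [384.6 320.3  93.5] [-1.795e+02 -1.000e-01  8.980e+01] F [0.4 0.  0.8] w 91.0
dx 0.45 dy 0.03 dz 1.00 yaw -0.09
dx 0.00 dy 0.00 dz 1.00 yaw -0.00
dx 0.00 dy 0.00 dz 1.00 yaw -0.00
dx 0.00 dy 0.00 dz 1.00 yaw -0.00
dx 0.00 dy 0.00 dz 0.38 yaw -0.00
dx 0.00 dy 0.00 dz -0.00 yaw -0.00
end [385.3 329.2   6. ] 90.6
```

>>> {"op": "drive_tool", "data": {
  "moves": [
    {"claw":-1,"dx":0.45,"dy":0,"dz":1,"yaw":-0.1},
    {"claw":-1,"dx":0,"dy":0,"dz":1,"yaw":0},
    {"claw":-1,"dx":0,"dy":0,"dz":1,"yaw":0},
    {"claw":-1,"dx":0,"dy":0,"dz":0.7,"yaw":0},
    {"claw":-1,"dx":0,"dy":0,"dz":0.2,"yaw":0}
  ]
}}

```text
time_s: 6.75
ee_pos: [387.3, 328.4, 17.7]
ee_rot: [-179.9, -0.3, 90.6]
force: [0.3, -0.3, 0.6]
gripper_width: 91.0
```

```bash
python3 -c "
from h import *
plan(385.3,329.2,6,90.6,2)"
```

```text
t 6.75 [387.3 328.4  17.7] [-179.9   -0.3   90.6] F [ 0.3 -0.3  0.6] w 91.0
dx 0.04 dy -0.10 dz 0.58 yaw 0.00
dx 0.00 dy 0.00 dz -0.00 yaw -0.00
end [385.3 329.2   6. ] 90.6
```

Close with a wait (the box self-centres).

>>> {"op": "drive_tool", "data": {
  "moves": [
    {"claw":-1,"dx":0,"dy":-0.1,"dz":0.5,"yaw":0},
    {"claw":1,"dx":0,"dy":0,"dz":0,"yaw":0},
    {"claw":1,"dx":0,"dy":0,"dz":0,"yaw":0},
    {"claw":1,"dx":0,"dy":0,"dz":0,"yaw":0},
    {"claw":1,"dx":0,"dy":0,"dz":0,"yaw":0}
  ],
  "grip_force": 25
}}

```text
time_s: 7.38
ee_pos: [386.1, 329.0, 8.6]
ee_rot: [180.0, -0.4, 90.6]
force: [0.0, -0.4, -1.1]
gripper_width: 61.9
```

```bash
python3 -c "
from h import *
plan(516,402,100,87.6,6)"
```

```text
t 7.38 [386.1 329.    8.6] [180.   -0.4  90.6] F [ 0.  -0.4 -1.1] w 61.9
dx 0.55 dy 1.00 dz -1.00 yaw 0.35
dx 0.62 dy 1.00 dz -1.00 yaw -0.00
dx 0.62 dy 1.00 dz -1.00 yaw -0.00
dx 0.62 dy 1.00 dz -1.00 yaw -0.00
dx 0.62 dy 1.00 dz -0.57 yaw -0.00
dx 0.62 dy 1.00 dz -0.00 yaw -0.00
end [508.5 397.8 100. ] 87.6
```

>>> {"op": "drive_tool", "data": {
  "moves": [
    {"claw":1,"dx":0,"dy":0,"dz":-1,"yaw":0},
    {"claw":1,"dx":0,"dy":0.5,"dz":-1,"yaw":0.3},
    {"claw":1,"dx":0,"dy":1,"dz":-1,"yaw":0},
    {"claw":1,"dx":0,"dy":1,"dz":-1,"yaw":0},
    {"claw":1,"dx":0,"dy":1,"dz":-1,"yaw":0}
  ]
}}

```text
time_s: 8.0
ee_pos: [454.7, 324.9, 109.2]
ee_rot: [-179.7, -0.2, 88.1]
force: [0.3, 0.2, -1.4]
gripper_width: 61.7
```

>>> {"op": "drive_tool", "data": {
  "moves": [
    {"claw":1,"dx":0,"dy":1,"dz":-1,"yaw":0},
    {"claw":1,"dx":0,"dy":0.4,"dz":-1,"yaw":0},
    {"claw":1,"dx":0,"dy":0,"dz":0,"yaw":0}
  ]
}}

```text
time_s: 8.38
ee_pos: [485.5, 323.8, 151.3]
ee_rot: [-179.8, -0.2, 88.0]
force: [0.1, 0.7, -0.6]
gripper_width: 61.9
```

```bash
python3 - <<'E'
from h import *
import pickle
f=grab_frame('wrist');save(f,'w3');pickle.dump(f,open('w3.pkl','wb'))
plan(516,400,100,87,1)
b=np.array([[x,y,0] for x,y in((-50,-78),(50,-78),(50,78),(-50,78))]);a=np.radians(-3)
R=np.array([[np.cos(a),-np.sin(a)],[np.sin(a),np.cos(a)]]);c=np.c_[b[:,:2]@R.T+[516,400],np.full(4,8)]
print(px(f,c).round(1))
E
```

```text
t 8.43 [484.3 323.4 150.1] [-1.797e+02 -1.000e-01  8.800e+01] F [ 0.2  0.1 -1.7] w 62.0
dx 1.00 dy 0.37 dz 1.00 yaw 0.12
end [492.5 343.1 130.1] 87.0
[[292.7 230. ]
 [407.2 232. ]
 [420.7  37.3]
 [293.1  34.6]]
```

View pics/w3.png

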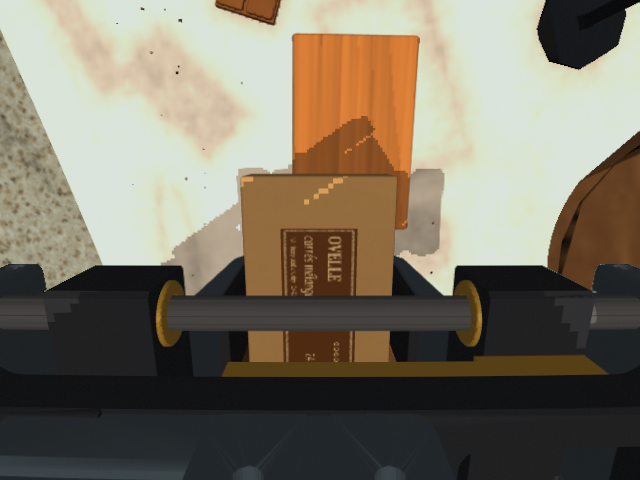

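```bash
python3 - <<'E'
from h import *
import pickle
f=pickle.load(open('w3.pkl','rb'))
q=w(f,[(239.5,175.5),(396,175)],175.5);print(q, np.linalg.norm(q[1]-q[0]))
a=np.radians(88);d=q-[484.3,323.4];print(d@[np.cos(a),np.sin(a)],d@[np.sin(a),-np.cos(a)])
print(np.degrees(np.arctan2(*(q[1]-q[0])[::-1])))
print(rect(w(f,[(293,34.5),(419,37.5),(407,230),(292,230)],8)))
plan(515.5,400.3,17,87.3,6)
E
```

```text
[[455.95040355 381.2434462 ]
 [517.80162856 379.26819933]] 61.882757171296774
[56.81882289 57.0033559 ] [-30.3510338   31.53144824]
-1.8291449944328801
(array([515.4, 400.4]), 'long axis deg 177.4', array([ 98.7, 154. , 100.3, 156.1]))
t 8.43 [484.3 323.4 150.1] [-1.797e+02 -1.000e-01  8.800e+01] F [ 0.2  0.1 -1.7] w 62.0
dx 1.00 dy 0.37 dz 1.00 yaw 0.09
dx 1.00 dy 0.35 dz 1.00 yaw -0.00
dx 1.00 dy 0.35 dz 1.00 yaw -0.00
dx 0.91 dy 0.32 dz 1.00 yaw -0.00
dx 0.00 dy 0.00 dz 1.00 yaw -0.00
dx 0.00 dy 0.00 dz 1.00 yaw -0.00
end [515.5 400.3  30.1] 87.3
```

>>> {"op": "drive_tool", "data": {
  "moves": [
    {"claw":1,"dx":1,"dy":0.4,"dz":0.8,"yaw":0.1},
    {"claw":1,"dx":1,"dy":0.4,"dz":0.8,"yaw":0},
    {"claw":1,"dx":1,"dy":0.3,"dz":0.8,"yaw":0},
    {"claw":1,"dx":0.7,"dy":0.2,"dz":1,"yaw":0},
    {"claw":1,"dx":0,"dy":0,"dz":0.5,"yaw":0}
  ]
}}

```text
time_s: 9.05
ee_pos: [508.2, 395.8, 64.0]
ee_rot: [-179.2, 0.2, 87.2]
force: [-0.4, 0.7, -2.1]
gripper_width: 61.6
```

```bash
python3 -c "
from h import *
plan(515.4,398.8,16.6,87.2,4)"
```

```text
t 9.05 [508.2 395.8  64. ] [-179.2    0.2   87.2] F [-0.4  0.7 -2.1] w 61.6
dx 0.17 dy 0.35 dz 1.00 yaw 0.00
dx 0.00 dy 0.00 dz 1.00 yaw -0.00
dx 0.00 dy 0.00 dz 0.37 yaw -0.00
dx 0.00 dy 0.00 dz -0.00 yaw -0.00
end [515.4 398.8  16.6] 87.2
```

>>> {"op": "drive_tool", "data": {
  "moves": [
    {"claw":1,"dx":0.2,"dy":0.35,"dz":0.8,"yaw":0},
    {"claw":1,"dx":0,"dy":0,"dz":0.8,"yaw":0},
    {"claw":1,"dx":0,"dy":0,"dz":0.2,"yaw":0},
    {"claw":1,"dx":0,"dy":0,"dz":0,"yaw":0}
  ]
}}

```text
time_s: 9.55
ee_pos: [514.1, 397.3, 24.3]
ee_rot: [-179.0, 0.4, 87.2]
force: [-0.1, 0.5, -0.9]
gripper_width: 62.0
```

```bash
python3 -c "
from h import *
plan(515.4,398.8,16.6,87.2,2)"
```

```text
t 9.55 [514.1 397.3  24.3] [-179.     0.4   87.2] F [-0.1  0.5 -0.9] w 62.0
dx 0.08 dy 0.06 dz 0.39 yaw -0.00
dx 0.00 dy 0.00 dz -0.00 yaw -0.00
end [515.4 398.8  16.6] 87.2
```

>>> {"op": "drive_tool", "data": {
  "moves": [
    {"claw":1,"dx":0.1,"dy":0.06,"dz":0.35,"yaw":0},
    {"claw":1,"dx":0,"dy":0,"dz":0.1,"yaw":0},
    {"claw":1,"dx":0,"dy":0,"dz":0,"yaw":0}
  ]
}}

```text
time_s: 9.93
ee_pos: [516.2, 399.7, 17.3]
ee_rot: [-179.2, 0.3, 87.1]
force: [0.1, 0.4, -2.5]
gripper_width: 61.8
```

```bash
python3 -c "
from h import *
plan(515.4,398.8,16.6,87.2,2)"
```

```text
t 9.93 [516.2 399.7  17.3] [-179.2    0.3   87.1] F [ 0.1  0.4 -2.5] w 61.8
dx -0.05 dy -0.04 dz 0.04 yaw -0.01
dx 0.00 dy 0.00 dz -0.00 yaw -0.00
end [515.4 398.8  16.6] 87.2
```

>>> {"op": "drive_tool", "data": {
  "moves": [
    {"claw":1,"dx":0,"dy":-0.05,"dz":0.05,"yaw":0},
    {"claw":-1,"dx":0,"dy":0,"dz":0,"yaw":0},
    {"claw":-1,"dx":0,"dy":0,"dz":0,"yaw":0},
    {"claw":-1,"dx":0,"dy":0,"dz":0,"yaw":0},
    {"claw":-1,"dx":0,"dy":0,"dz":-1,"yaw":0}
  ]
}}

```text
time_s: 10.55
ee_pos: [514.9, 399.5, 35.4]
ee_rot: [-179.1, 0.3, 87.2]
force: [0.3, 0.0, 0.6]
gripper_width: 91.0
```

>>> {"op": "drive_tool", "data": {
  "moves": [
    {"claw":-1,"dx":0,"dy":0,"dz":-1,"yaw":0},
    {"claw":-1,"dx":-0.5,"dy":0,"dz":-1,"yaw":0},
    {"claw":-1,"dx":-1,"dy":0,"dz":-1,"yaw":0},
    {"claw":-1,"dx":-1,"dy":0,"dz":-1,"yaw":0},
    {"claw":-1,"dx":-1,"dy":0,"dz":-1,"yaw":0}
  ]
}}

```text
time_s: 11.18
ee_pos: [512.2, 325.6, 140.2]
ee_rot: [-179.0, 0.4, 87.2]
force: [0.2, -0.0, -0.5]
gripper_width: 90.8
```

>>> {"op": "drive_tool", "data": {
  "moves": [
    {"claw":-1,"dx":-1,"dy":0,"dz":-0.7,"yaw":0},
    {"claw":-1,"dx":-1,"dy":0,"dz":0,"yaw":0},
    {"claw":-1,"dx":-1,"dy":0,"dz":0,"yaw":0}
  ]
}}

```text
time_s: 11.55
ee_pos: [509.9, 260.9, 157.7]
ee_rot: [-179.2, 0.3, 87.2]
force: [-0.7, 0.7, 0.1]
gripper_width: 91.3
```

```bash
python3 - <<'E'
from h import *
import pickle
f=grab_frame('wrist');save(f,'w4');pickle.dump(f,open('w4.pkl','wb'))
t=grab_frame('top');cv2.imwrite('pics/t4.png',cv2.resize(t['color'][225:325,115:245],None,fx=6,fy=6,interpolation=2));pickle.dump(t,open('t4.pkl','wb'))
plan(501,198,150,87.2,6)
E
```

```text
t 11.65 [509.7 260.1 157.5] [-179.2    0.4   87. ] F [-0.4  1.2  0.3] w 90.8
dx -1.00 dy -0.09 dz 0.38 yaw -0.02
dx -1.00 dy -0.09 dz -0.00 yaw -0.00
dx -1.00 dy -0.09 dz -0.00 yaw -0.00
dx -0.12 dy -0.01 dz -0.00 yaw -0.00
dx 0.00 dy 0.00 dz -0.00 yaw -0.00
dx 0.00 dy 0.00 dz -0.00 yaw -0.00
end [501. 198. 150.] 87.2
```

View pics/w4.png

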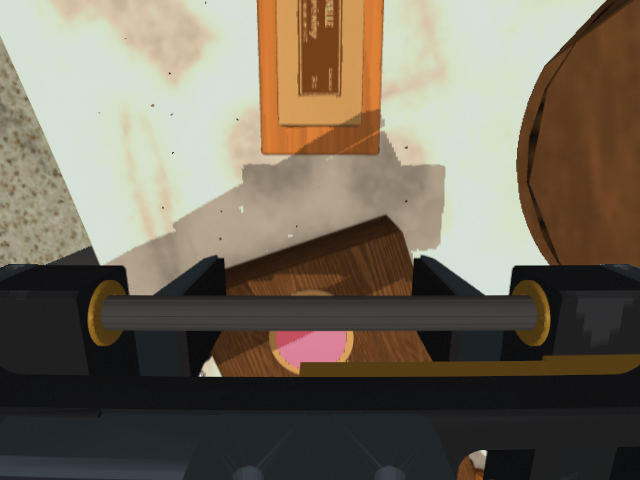

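View pics/t4.png

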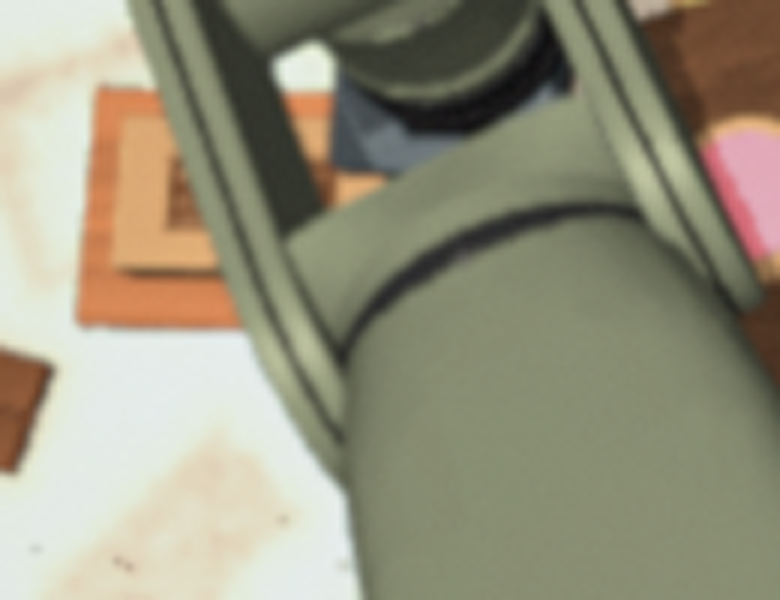

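```bash
python3 - <<'E'
from h import *
import pickle
f=pickle.load(open('w4.pkl','rb'))
cv2.imwrite('pics/w4a.png',cv2.resize(f['color'][80:170,250:390],None,fx=5,fy=5,interpolation=2))
E
```

```text
(no output)
```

View pics/w4a.png

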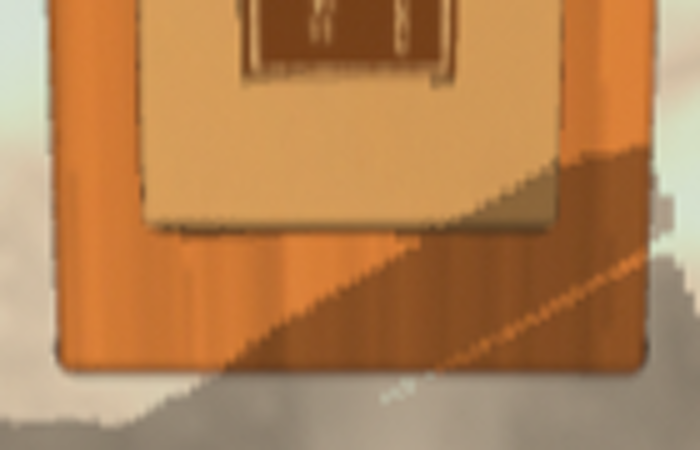

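```bash
python3 - <<'E'
from h import *
import pickle
f=pickle.load(open('w4.pkl','rb'))
s=lambda l:(np.array(l,float)+.5)/5-.5+[250,80]
q=w(f,s([(147,222),(556,220)]),42);b=w(f,s([(59,368),(648,370)]),8)
print(q,b)
a=np.radians(87.2);u=np.array([np.cos(a),np.sin(a)])
print('box c',q.mean(0)+55*u,'board c',b.mean(0)+78*u,np.degrees(np.arctan2(*(q[1]-q[0])[::-1])),np.degrees(np.arctan2(*(b[1]-b[0])[::-1])))
E
```

```text
[[482.68109249 347.62535144]
 [543.55689724 344.77706795]] [[462.06283654 327.11865868]
 [561.83813706 321.75689092]]
box c [515.8057322  401.13554725] board c [515.76076885 402.34465351] -2.6788260679055513 -3.0760263749149206
```

>>> {"op": "drive_tool", "data": {
  "moves": [
    {"claw":-1,"dx":-1,"dy":-0.1,"dz":0.5,"yaw":0},
    {"claw":-1,"dx":-1,"dy":-0.1,"dz":0.5,"yaw":0},
    {"claw":-1,"dx":-0.8,"dy":-0.1,"dz":0.5,"yaw":0},
    {"claw":-1,"dx":0,"dy":0,"dz":0.5,"yaw":0},
    {"claw":-1,"dx":0,"dy":0,"dz":0,"yaw":0}
  ]
}}

```text
time_s: 12.28
ee_pos: [499.6, 204.0, 113.9]
ee_rot: [-179.0, 0.3, 87.0]
force: [0.8, 0.1, -0.8]
gripper_width: 91.4
```

```bash
python3 - <<'E'
from h import *
plan(501,198,74,87.2,4)
f=grab_frame('wrist');save(f,'w5')
print(px(f,[[501,198,90]]))
E
```

```text
t 12.28 [499.6 204.  113.9] [-179.     0.3   87. ] F [ 0.8  0.1 -0.8] w 91.4
dx -0.29 dy 0.09 dz 1.00 yaw -0.02
dx 0.00 dy 0.00 dz 0.99 yaw -0.00
dx 0.00 dy 0.00 dz -0.00 yaw -0.00
dx 0.00 dy 0.00 dz -0.00 yaw -0.00
end [501. 198.  74.] 87.2
[[323.01808567 282.68420898]]
```

View pics/w5.png

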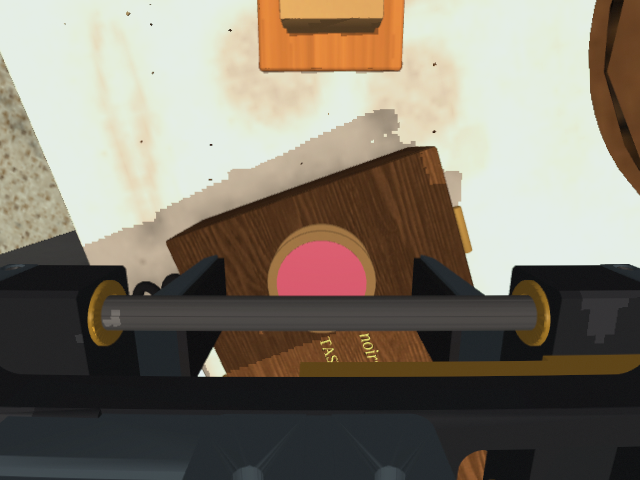

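>>> {"op": "drive_tool", "data": {
  "moves": [
    {"claw":-1,"dx":-0.3,"dy":0,"dz":0.8,"yaw":0},
    {"claw":-1,"dx":0,"dy":0,"dz":0.7,"yaw":0},
    {"claw":-1,"dx":0,"dy":0,"dz":0.2,"yaw":0},
    {"claw":-1,"dx":0,"dy":0,"dz":0,"yaw":0}
  ]
}}

```text
time_s: 12.82
ee_pos: [501.0, 200.7, 80.4]
ee_rot: [-179.3, 0.2, 87.2]
force: [0.5, 0.2, -0.0]
gripper_width: 91.4
```

```bash
python3 - <<'E'
from h import *
plan(501,198,74,87.2,1)
E
```

```text
t 12.82 [501.  200.7  80.4] [-179.3    0.2   87.2] F [ 0.5  0.2 -0. ] w 91.4
dx -0.13 dy 0.01 dz 0.32 yaw -0.01
end [501. 198.  74.] 87.2
```

>>> {"op": "drive_tool", "data": {
  "moves": [
    {"claw":-1,"dx":-0.15,"dy":0,"dz":0.3,"yaw":0},
    {"claw":-1,"dx":0,"dy":0,"dz":0,"yaw":0}
  ]
}}

```text
time_s: 13.08
ee_pos: [501.2, 197.9, 74.7]
ee_rot: [-179.3, 0.1, 87.2]
force: [0.8, 0.3, 1.1]
gripper_width: 91.3
```

>>> {"op": "drive_tool", "data": {
  "moves": [
    {"claw":1,"dx":0,"dy":0,"dz":0,"yaw":0},
    {"claw":1,"dx":0,"dy":0,"dz":0,"yaw":0},
    {"claw":1,"dx":0,"dy":0,"dz":0,"yaw":0},
    {"claw":1,"dx":0,"dy":0,"dz":0,"yaw":0}
  ],
  "grip_force": 15
}}

```text
time_s: 13.58
ee_pos: [501.7, 198.0, 75.3]
ee_rot: [-179.4, 0.1, 87.2]
force: [-0.1, -1.2, -1.2]
gripper_width: 59.1
```

>>> {"op": "drive_tool", "data": {
  "moves": [
    {"claw":1,"dx":0,"dy":0,"dz":-1,"yaw":0},
    {"claw":1,"dx":0,"dy":0,"dz":-1,"yaw":0}
  ]
}}

```text
time_s: 13.82
ee_pos: [500.8, 197.6, 114.5]
ee_rot: [-179.2, 0.2, 87.2]
force: [0.8, -1.0, -1.1]
gripper_width: 59.7
```

```bash
python3 - <<'E'
from h import *
f=grab_frame('wrist');save(f,'w6')
plan(515.8,401,100,87.2,12)
E
```

```text
t 13.88 [502.3 198.2 117. ] [-1.794e+02  1.000e-01  8.720e+01] F [0.8 0.6 1.2] w 59.9
dx 1.00 dy 0.02 dz 0.85 yaw -0.00
dx 1.00 dy 0.02 dz -0.00 yaw -0.00
dx 1.00 dy 0.02 dz -0.00 yaw -0.00
dx 1.00 dy 0.02 dz -0.00 yaw -0.00
dx 1.00 dy 0.02 dz -0.00 yaw -0.00
dx 1.00 dy 0.02 dz -0.00 yaw -0.00
dx 1.00 dy 0.02 dz -0.00 yaw -0.00
dx 1.00 dy 0.02 dz -0.00 yaw -0.00
dx 1.00 dy 0.02 dz -0.00 yaw -0.00
dx 1.00 dy 0.02 dz -0.00 yaw -0.00
dx 0.16 dy 0.00 dz -0.00 yaw -0.00
dx 0.00 dy 0.00 dz -0.00 yaw -0.00
end [515.8 401.  100. ] 87.2
```

View pics/w6.png

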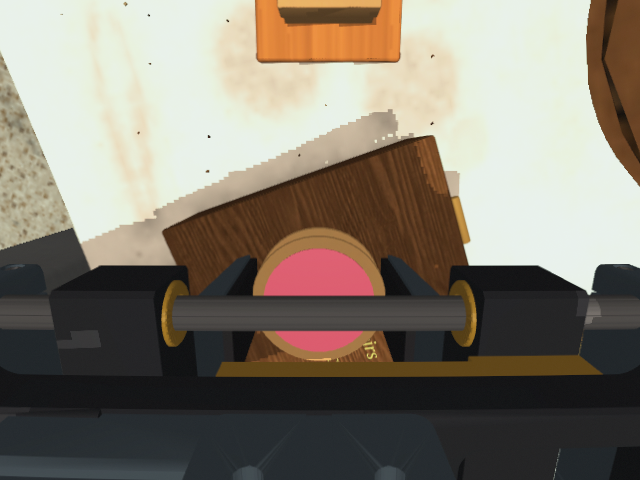

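```bash
python3 - <<'E'
from h import *
f=grab_frame('wrist');s=telemetry.state();p=s['ee_pos'];print(p.round(1))
th=np.linspace(0,2*np.pi,8,endpoint=False)
im=f['color'].copy()
for r,c in((30.5,(255,0,0)),):
  q=px(f,[[p[0]+r*np.cos(t),p[1]+r*np.sin(t),p[2]+15] for t in np.linspace(0,2*np.pi,60)])
  cv2.polylines(im,[q.round().astype(int).reshape(-1,1,2)],True,c,1)
cv2.imwrite('pics/w6b.png',cv2.resize(im[210:380,220:420],None,fx=4,fy=4))
E
```

```text
[502.3 198.1 116. ]
```

View pics/w6b.png

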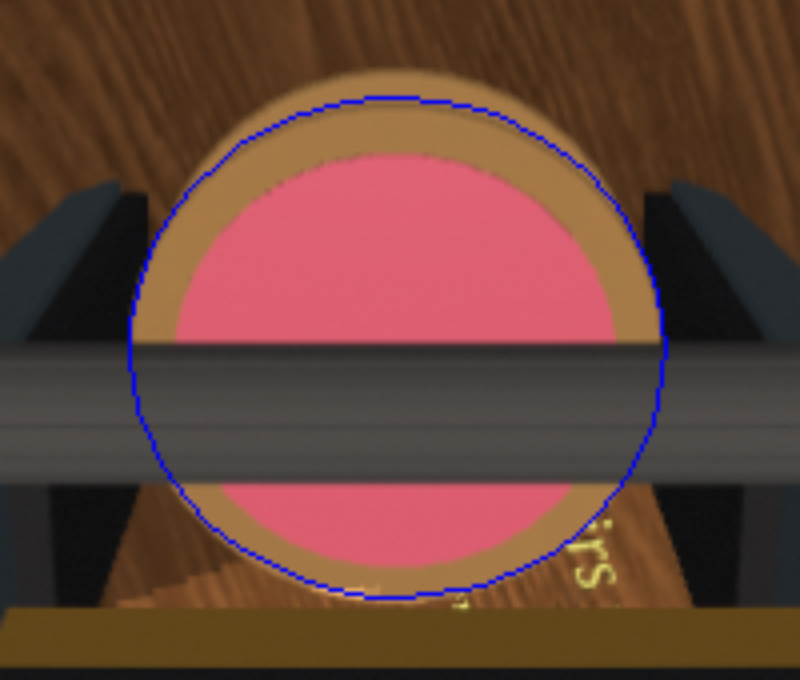

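>>> {"op": "drive_tool", "data": {
  "moves": [
    {"claw":1,"dx":1,"dy":0,"dz":-0.3,"yaw":0},
    {"claw":1,"dx":1,"dy":0,"dz":0,"yaw":0},
    {"claw":1,"dx":1,"dy":0,"dz":0,"yaw":0},
    {"claw":1,"dx":1,"dy":0,"dz":0,"yaw":0},
    {"claw":1,"dx":1,"dy":0,"dz":0,"yaw":0}
  ]
}}

```text
time_s: 14.55
ee_pos: [506.3, 304.8, 119.5]
ee_rot: [-179.2, 0.2, 87.1]
force: [-0.4, 0.1, -1.0]
gripper_width: 59.6
```

>>> {"op": "drive_tool", "data": {
  "moves": [
    {"claw":1,"dx":1,"dy":0,"dz":0,"yaw":0},
    {"claw":1,"dx":1,"dy":0,"dz":0.4,"yaw":0},
    {"claw":1,"dx":1,"dy":0,"dz":0.6,"yaw":0},
    {"claw":1,"dx":1,"dy":0,"dz":0.6,"yaw":0},
    {"claw":1,"dx":0.5,"dy":0,"dz":0.4,"yaw":0}
  ]
}}

```text
time_s: 15.18
ee_pos: [510.1, 402.0, 75.7]
ee_rot: [-179.2, 0.2, 87.2]
force: [0.1, -0.5, -0.2]
gripper_width: 59.5
```

```bash
python3 - <<'E'
from h import *
plan(515.8,401,47.5,87.2,4)
E
```

```text
t 15.18 [510.1 402.   75.7] [-179.2    0.2   87.2] F [ 0.1 -0.5 -0.2] w 59.5
dx -0.04 dy 0.29 dz 1.00 yaw 0.00
dx 0.00 dy 0.00 dz 0.41 yaw -0.00
dx 0.00 dy 0.00 dz -0.00 yaw -0.00
dx 0.00 dy 0.00 dz -0.00 yaw -0.00
end [515.8 401.   47.5] 87.2
```

>>> {"op": "drive_tool", "data": {
  "moves": [
    {"claw":1,"dx":-0.1,"dy":0.3,"dz":0.7,"yaw":0},
    {"claw":1,"dx":0,"dy":0,"dz":0.2,"yaw":0},
    {"claw":1,"dx":0,"dy":0,"dz":0,"yaw":0}
  ]
}}

```text
time_s: 15.55
ee_pos: [515.6, 398.6, 54.7]
ee_rot: [-179.1, 0.3, 87.2]
force: [-0.0, 0.3, -1.0]
gripper_width: 59.8
```

```bash
python3 - <<'E'
from h import *
plan(515.8,401,47.5,87.2,2)
E
```

```text
t 15.55 [515.6 398.6  54.7] [-179.1    0.3   87.2] F [-0.   0.3 -1. ] w 59.8
dx 0.12 dy 0.00 dz 0.36 yaw 0.00
dx 0.00 dy 0.00 dz -0.00 yaw -0.00
end [515.8 401.   47.5] 87.2
```

>>> {"op": "drive_tool", "data": {
  "moves": [
    {"claw":1,"dx":0.12,"dy":0,"dz":0.3,"yaw":0},
    {"claw":1,"dx":0,"dy":0,"dz":0,"yaw":0}
  ]
}}

```text
time_s: 15.8
ee_pos: [516.1, 400.5, 49.1]
ee_rot: [-179.1, 0.3, 87.2]
force: [0.2, 0.1, -0.3]
gripper_width: 59.7
```

```bash
python3 - <<'E'
from h import *
plan(515.8,401,47.5,87.2,2)
E
```

```text
t 15.80 [516.1 400.5  49.1] [-179.1    0.3   87.2] F [ 0.2  0.1 -0.3] w 59.7
dx 0.03 dy -0.02 dz 0.08 yaw -0.01
dx 0.00 dy 0.00 dz -0.00 yaw -0.00
end [515.8 401.   47.5] 87.2
```

>>> {"op": "drive_tool", "data": {
  "moves": [
    {"claw":1,"dx":0,"dy":0,"dz":0.1,"yaw":0},
    {"claw":1,"dx":0,"dy":0,"dz":0,"yaw":0},
    {"claw":-1,"dx":0,"dy":0,"dz":0,"yaw":0},
    {"claw":-1,"dx":0,"dy":0,"dz":0,"yaw":0},
    {"claw":-1,"dx":0,"dy":0,"dz":0,"yaw":0}
  ]
}}

```text
time_s: 16.42
ee_pos: [516.6, 400.8, 48.2]
ee_rot: [-179.2, 0.2, 87.2]
force: [0.4, 0.3, 0.2]
gripper_width: 86.2
```

>>> {"op": "drive_tool", "data": {
  "moves": [
    {"claw":-1,"dx":0,"dy":0,"dz":-1,"yaw":0},
    {"claw":-1,"dx":0,"dy":0,"dz":-1,"yaw":0},
    {"claw":-1,"dx":-1,"dy":0,"dz":-1,"yaw":0},
    {"claw":-1,"dx":-1,"dy":0,"dz":-1,"yaw":0},
    {"claw":-1,"dx":-1,"dy":0,"dz":-1,"yaw":0}
  ]
}}

```text
time_s: 17.05
ee_pos: [513.6, 337.1, 150.6]
ee_rot: [-179.0, 0.4, 87.2]
force: [0.6, -0.3, -0.1]
gripper_width: 91.4
```

>>> {"op": "drive_tool", "data": {
  "moves": [
    {"claw":-1,"dx":-1,"dy":-0.5,"dz":-1,"yaw":0},
    {"claw":-1,"dx":-1,"dy":-0.5,"dz":-1,"yaw":0},
    {"claw":-1,"dx":-1,"dy":-0.5,"dz":0,"yaw":0},
    {"claw":-1,"dx":-1,"dy":-0.5,"dz":0,"yaw":0},
    {"claw":-1,"dx":0,"dy":0,"dz":0,"yaw":0}
  ]
}}

```text
time_s: 17.68
ee_pos: [469.6, 249.6, 200.0]
ee_rot: [-179.4, 0.3, 86.9]
force: [-0.2, 0.8, -0.6]
gripper_width: 91.6
```

```bash
python3 - <<'E'
from h import *
import pickle
f=grab_frame('wrist');save(f,'w7');pickle.dump(f,open('w7.pkl','wb'))
plan(431,-205,180,99,1)
E
```

```text
t 17.73 [470.2 250.4 200. ] [-179.4    0.3   86.9] F [-0.2  0.3 -0.2] w 90.8
dx -1.00 dy -0.03 dz 1.00 yaw -1.00
end [468.5 230.5 180. ] 95.5
```

View pics/w7.png

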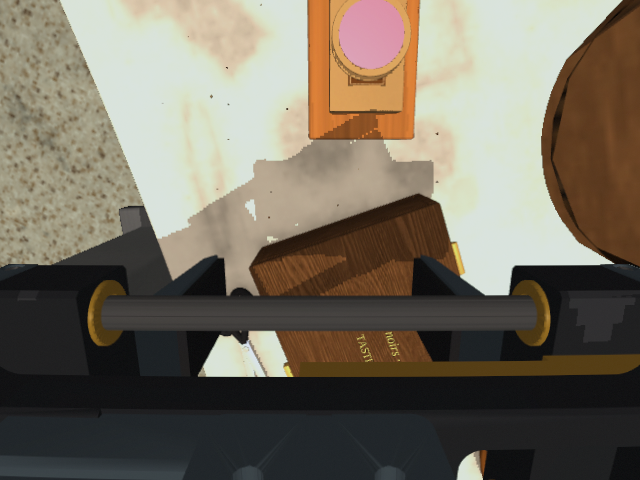

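```bash
python3 - <<'E'
from h import *
import pickle
f=pickle.load(open('w7.pkl','rb'))
print(w(f,[(371.5,33)],62),w(f,[(330,112),(402,113)],42).mean(0)+55*np.array([np.cos(np.radians(87.2)),np.sin(np.radians(87.2))]))
E
```

```text
[[516.58227763 401.12784935]] [515.76338832 399.94883135]
```

>>> {"op": "drive_tool", "data": {
  "moves": [
    {"claw":-1,"dx":-1,"dy":0,"dz":0,"yaw":-1},
    {"claw":-1,"dx":-1,"dy":-0.2,"dz":0,"yaw":-0.4},
    {"claw":-1,"dx":-1,"dy":-0.3,"dz":0,"yaw":0},
    {"claw":-1,"dx":-1,"dy":-0.3,"dz":0,"yaw":0},
    {"claw":-1,"dx":-1,"dy":-0.3,"dz":0,"yaw":0}
  ]
}}

```text
time_s: 18.35
ee_pos: [462.0, 147.9, 201.3]
ee_rot: [-179.6, 0.0, 99.5]
force: [0.7, 0.7, -0.7]
gripper_width: 91.3
```

>>> {"op": "drive_tool", "data": {
  "moves": [
    {"claw":-1,"dx":-1,"dy":-0.3,"dz":0,"yaw":0},
    {"claw":-1,"dx":-1,"dy":-0.3,"dz":0,"yaw":0},
    {"claw":-1,"dx":-1,"dy":-0.3,"dz":0,"yaw":0},
    {"claw":-1,"dx":-1,"dy":-0.3,"dz":0,"yaw":0},
    {"claw":-1,"dx":-1,"dy":-0.3,"dz":0,"yaw":0}
  ]
}}

```text
time_s: 18.98
ee_pos: [451.9, 42.5, 202.4]
ee_rot: [-179.8, -0.1, 99.6]
force: [-1.0, -0.9, 0.8]
gripper_width: 91.0
```

>>> {"op": "drive_tool", "data": {
  "moves": [
    {"claw":-1,"dx":-1,"dy":-0.3,"dz":0,"yaw":0},
    {"claw":-1,"dx":-1,"dy":-0.3,"dz":0,"yaw":0},
    {"claw":-1,"dx":-1,"dy":-0.3,"dz":0,"yaw":0},
    {"claw":-1,"dx":-1,"dy":-0.3,"dz":0.4,"yaw":0},
    {"claw":-1,"dx":-1,"dy":-0.3,"dz":0.5,"yaw":0}
  ]
}}

```text
time_s: 19.6
ee_pos: [442.8, -64.0, 185.7]
ee_rot: [179.9, -0.0, 99.6]
force: [0.1, -1.1, -0.8]
gripper_width: 91.2
```

```bash
python3 - <<'E'
from h import *
plan(431.5,-205,100,99.1,10)
E
```

```text
t 19.60 [442.8 -64.  185.7] [179.9  -0.   99.6] F [ 0.1 -1.1 -0.8] w 91.2
dx -1.00 dy -0.25 dz 1.00 yaw 0.06
dx -1.00 dy -0.24 dz 1.00 yaw -0.00
dx -1.00 dy -0.24 dz 1.00 yaw -0.00
dx -1.00 dy -0.24 dz 1.00 yaw -0.00
dx -1.00 dy -0.24 dz 0.28 yaw -0.00
dx -1.00 dy -0.24 dz -0.00 yaw -0.00
dx -0.87 dy -0.21 dz -0.00 yaw -0.00
dx 0.00 dy 0.00 dz -0.00 yaw -0.00
dx 0.00 dy 0.00 dz -0.00 yaw -0.00
dx 0.00 dy 0.00 dz -0.00 yaw -0.00
end [ 431.5 -205.   100. ] 99.1
```

>>> {"op": "drive_tool", "data": {
  "moves": [
    {"claw":-1,"dx":-1,"dy":-0.25,"dz":0.8,"yaw":0.06},
    {"claw":-1,"dx":-1,"dy":-0.25,"dz":0.8,"yaw":0},
    {"claw":-1,"dx":-1,"dy":-0.25,"dz":0.8,"yaw":0},
    {"claw":-1,"dx":-1,"dy":-0.25,"dz":0.8,"yaw":0},
    {"claw":-1,"dx":-1,"dy":-0.25,"dz":0.5,"yaw":0}
  ]
}}

```text
time_s: 20.23
ee_pos: [438.5, -170.6, 110.4]
ee_rot: [179.6, -0.0, 99.1]
force: [0.3, 1.0, 0.8]
gripper_width: 90.7
```

>>> {"op": "drive_tool", "data": {
  "moves": [
    {"claw":-1,"dx":-0.8,"dy":-0.2,"dz":0,"yaw":0},
    {"claw":-1,"dx":-0.7,"dy":-0.2,"dz":0,"yaw":0},
    {"claw":-1,"dx":0,"dy":0,"dz":0,"yaw":0}
  ]
}}

```text
time_s: 20.6
ee_pos: [436.5, -204.1, 110.7]
ee_rot: [179.6, -0.0, 99.0]
force: [0.4, 0.9, 0.1]
gripper_width: 91.2
```

```bash
python3 - <<'E'
from h import *
import pickle
plan(431.5,-205,7,99.1,6)
f=grab_frame('wrist');save(f,'w8');pickle.dump(f,open('w8.pkl','wb'))
E
```

```text
t 20.60 [ 436.5 -204.1  110.7] [179.6  -0.   99. ] F [0.4 0.9 0.1] w 91.2
dx -0.00 dy -0.25 dz 1.00 yaw -0.01
dx 0.00 dy 0.00 dz 1.00 yaw -0.00
dx 0.00 dy 0.00 dz 1.00 yaw -0.00
dx 0.00 dy 0.00 dz 1.00 yaw -0.00
dx 0.00 dy 0.00 dz 1.00 yaw -0.00
dx 0.00 dy 0.00 dz 0.18 yaw -0.00
end [ 431.5 -205.     7. ] 99.1
```

View pics/w8.png

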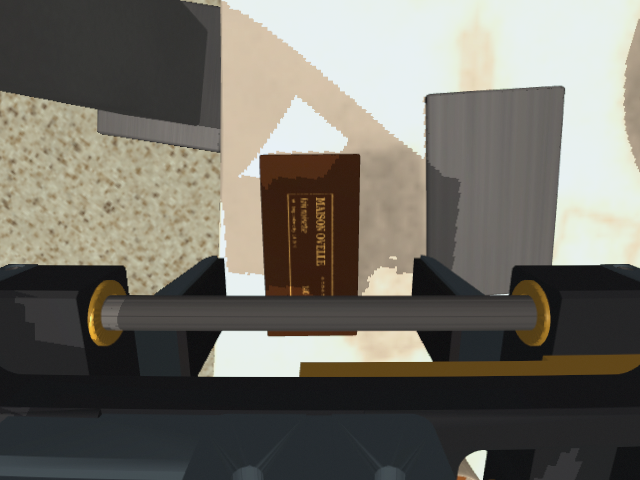

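```bash
python3 - <<'E'
from h import *
import pickle
f=pickle.load(open('w8.pkl','rb'))
cv2.imwrite('pics/w8a.png',cv2.resize(f['color'][140:345,250:370],None,fx=3,fy=2.9))
cv2.imwrite('pics/w8b.png',cv2.resize(f['color'][75:305,415:575],None,fx=4,fy=2.5))
print(rect(w(f,[(360,154),(357,335),(268,335),(260.5,155)],36)))
q=w(f,[(427,95),(564,86)],8);print(q);d=q[1]-q[0];print(np.degrees(np.arctan2(d[1],d[0])),np.linalg.norm(d))
u=d/np.linalg.norm(d);n=np.array([u[1],-u[0]]);print(q.mean(0)+78*n)
E
```

```text
(array([ 431.9, -205.2]), 'long axis deg 99.4', array([129.2,  65.2, 128.4,  64.8]))
[[495.85732651 -88.40112293]
 [591.36269674 -65.93140381]]
13.239307578719728 98.113016569679
[ 561.4734731 -153.0931805]
```

View pics/w8a.png

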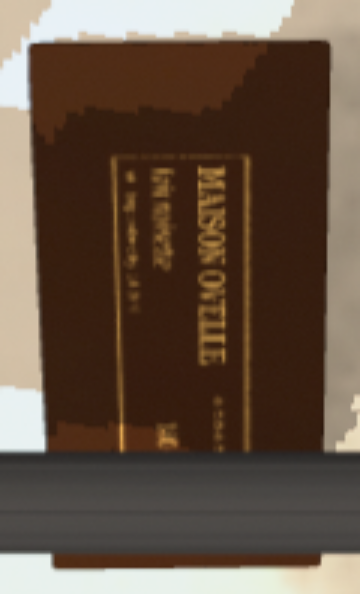

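View pics/w8b.png

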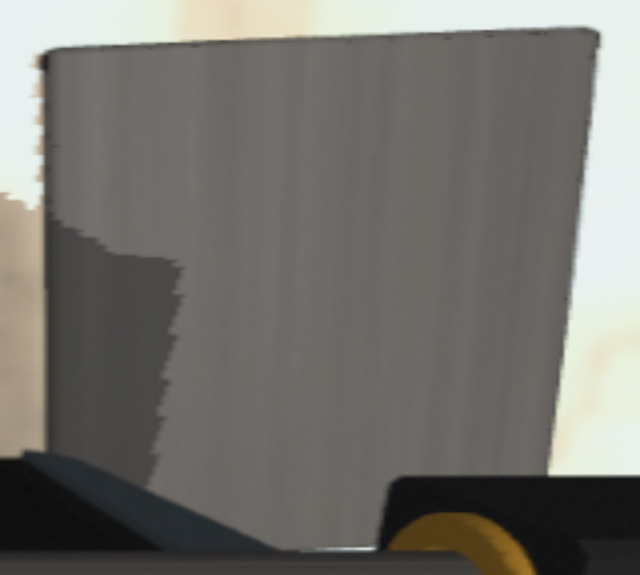

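>>> {"op": "drive_tool", "data": {
  "moves": [
    {"claw":-1,"dx":0,"dy":-0.25,"dz":1,"yaw":0},
    {"claw":-1,"dx":0,"dy":0,"dz":0.9,"yaw":0},
    {"claw":-1,"dx":0,"dy":0,"dz":0.8,"yaw":0},
    {"claw":-1,"dx":0,"dy":0,"dz":0.5,"yaw":0},
    {"claw":-1,"dx":0,"dy":0,"dz":0,"yaw":0}
  ]
}}

```text
time_s: 21.28
ee_pos: [433.8, -202.5, 47.2]
ee_rot: [179.3, 0.1, 99.2]
force: [-0.1, -0.3, 0.9]
gripper_width: 91.2
```

```bash
python3 - <<'E'
from h import *
plan(431.7,-205.1,8,99.3,3)
E
```

```text
t 21.27 [ 433.8 -202.5   47.2] [1.793e+02 1.000e-01 9.920e+01] F [-0.1 -0.3  0.9] w 91.2
dx -0.11 dy -0.13 dz 1.00 yaw -0.01
dx 0.00 dy 0.00 dz 0.96 yaw -0.00
dx 0.00 dy 0.00 dz -0.00 yaw -0.00
end [ 431.7 -205.1    8. ] 99.3
```

>>> {"op": "drive_tool", "data": {
  "moves": [
    {"claw":-1,"dx":-0.1,"dy":-0.15,"dz":0.8,"yaw":0},
    {"claw":-1,"dx":0,"dy":0,"dz":0.8,"yaw":0},
    {"claw":-1,"dx":0,"dy":0,"dz":0.3,"yaw":0},
    {"claw":-1,"dx":0,"dy":0,"dz":0,"yaw":0}
  ]
}}

```text
time_s: 21.78
ee_pos: [434.3, -205.5, 11.1]
ee_rot: [179.0, 0.3, 99.3]
force: [-0.5, 0.6, 0.2]
gripper_width: 91.1
```

```bash
python3 - <<'E'
from h import *
plan(431.7,-205.1,8,99.3,2)
E
```

```text
t 21.77 [ 434.3 -205.5   11.1] [179.    0.3  99.3] F [-0.5  0.6  0.2] w 91.1
dx 0.04 dy -0.13 dz 0.15 yaw -0.01
dx 0.00 dy 0.00 dz -0.00 yaw -0.00
end [ 431.7 -205.1    8. ] 99.3
```

>>> {"op": "drive_tool", "data": {
  "moves": [
    {"claw":-1,"dx":0,"dy":-0.15,"dz":0.1,"yaw":0},
    {"claw":1,"dx":0,"dy":0,"dz":0,"yaw":0},
    {"claw":1,"dx":0,"dy":0,"dz":0,"yaw":0},
    {"claw":1,"dx":0,"dy":0,"dz":0,"yaw":0},
    {"claw":1,"dx":0,"dy":0,"dz":0,"yaw":0}
  ],
  "grip_force": 25
}}

```text
time_s: 22.4
ee_pos: [432.2, -206.5, 10.5]
ee_rot: [178.9, 0.4, 99.3]
force: [-1.0, -0.1, -0.8]
gripper_width: 66.0
```

>>> {"op": "drive_tool", "data": {
  "moves": [
    {"claw":1,"dx":0,"dy":0,"dz":-1,"yaw":0},
    {"claw":1,"dx":0,"dy":0,"dz":-1,"yaw":-0.4},
    {"claw":1,"dx":0,"dy":0.5,"dz":-1,"yaw":0},
    {"claw":1,"dx":0,"dy":1,"dz":-1,"yaw":0}
  ]
}}

```text
time_s: 22.9
ee_pos: [456.8, -198.3, 90.6]
ee_rot: [179.3, 0.1, 102.7]
force: [0.6, -0.2, -2.5]
gripper_width: 66.1
```

```bash
python3 - <<'E'
from h import *
import pickle
plan(561.5,-153.2,90,103.1,8)
f=grab_frame('wrist');save(f,'w9');pickle.dump(f,open('w9.pkl','wb'))
E
```

```text
t 22.90 [ 456.8 -198.3   90.6] [1.793e+02 1.000e-01 1.027e+02] F [ 0.6 -0.2 -2.5] w 66.1
dx 0.19 dy 1.00 dz 0.03 yaw -0.04
dx 0.18 dy 1.00 dz -0.00 yaw -0.00
dx 0.18 dy 1.00 dz -0.00 yaw -0.00
dx 0.18 dy 1.00 dz -0.00 yaw -0.00
dx 0.18 dy 1.00 dz -0.00 yaw -0.00
dx 0.11 dy 0.61 dz -0.00 yaw -0.00
dx 0.00 dy 0.00 dz -0.00 yaw -0.00
dx 0.00 dy 0.00 dz -0.00 yaw -0.00
end [ 561.5 -153.2   90. ] 103.1
```

View pics/w9.png

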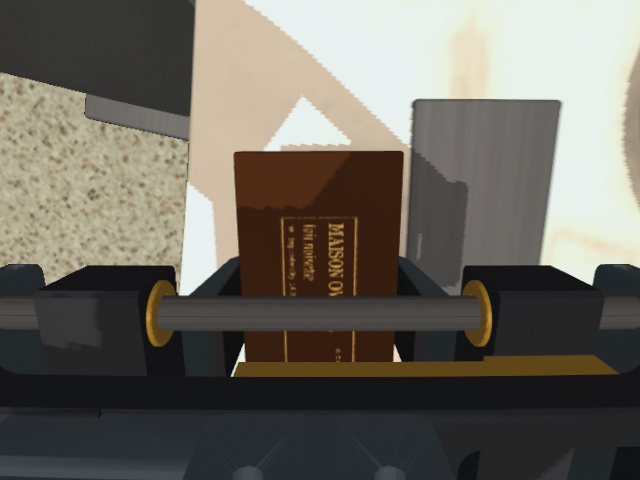

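```bash
python3 - <<'E'
from h import *
import pickle
f=pickle.load(open('w9.pkl','rb'))
q=w(f,[(235,152.5),(403.5,152.5)],90.6-10.5+36);d=q-[456.8,-198.3];a=np.radians(102.7)
print(np.linalg.norm(q[1]-q[0]),d@[np.cos(a),np.sin(a)],d@[np.sin(a),-np.cos(a)],np.degrees(np.arctan2(*(q[1]-q[0])[::-1])))
q=w(f,[(415,100),(561,100)],8);d=q[1]-q[0];u=d/np.linalg.norm(d);print(np.degrees(np.arctan2(d[1],d[0])),q.mean(0)+78*np.array([u[1],-u[0]]),np.linalg.norm(d))
E
```

```text
64.97586090593268 [65.4451665  65.44975745] [-32.80714969  32.16871106] 12.704048296855287
13.377557039238805 [ 562.85956026 -152.478764  ] 97.8855744376105
```

>>> {"op": "drive_tool", "data": {
  "moves": [
    {"claw":1,"dx":0.2,"dy":1,"dz":0,"yaw":-0.06},
    {"claw":1,"dx":0.2,"dy":1,"dz":0,"yaw":0},
    {"claw":1,"dx":0.2,"dy":1,"dz":0.2,"yaw":0},
    {"claw":1,"dx":0.2,"dy":1,"dz":0.5,"yaw":0},
    {"claw":1,"dx":0.1,"dy":0.8,"dz":0.5,"yaw":0}
  ]
}}

```text
time_s: 23.58
ee_pos: [553.9, -157.7, 68.3]
ee_rot: [179.0, 0.4, 103.3]
force: [-0.1, 1.2, -1.1]
gripper_width: 66.3
```

```bash
python3 - <<'E'
from h import *
plan(561.9,-153.7,18.5,103.2,4)
E
```

```text
t 23.57 [ 553.9 -157.7   68.3] [179.    0.4 103.3] F [-0.1  1.2 -1.1] w 66.3
dx 0.10 dy 0.43 dz 1.00 yaw 0.01
dx 0.00 dy 0.00 dz 1.00 yaw -0.00
dx 0.00 dy 0.00 dz 0.49 yaw -0.00
dx 0.00 dy 0.00 dz -0.00 yaw -0.00
end [ 561.9 -153.7   18.5] 103.2
```

>>> {"op": "drive_tool", "data": {
  "moves": [
    {"claw":1,"dx":0.1,"dy":0.35,"dz":0.8,"yaw":0},
    {"claw":1,"dx":0,"dy":0,"dz":0.8,"yaw":0},
    {"claw":1,"dx":0,"dy":0,"dz":0.3,"yaw":0},
    {"claw":1,"dx":0,"dy":0,"dz":0,"yaw":0}
  ]
}}

```text
time_s: 24.08
ee_pos: [559.8, -153.3, 24.7]
ee_rot: [179.3, 0.2, 103.3]
force: [0.5, 0.5, -1.9]
gripper_width: 66.2
```

```bash
python3 - <<'E'
from h import *
plan(561.9,-153.7,18.5,103.2,2)
E
```

```text
t 24.07 [ 559.8 -153.3   24.7] [179.3   0.2 103.3] F [ 0.5  0.5 -1.9] w 66.2
dx -0.05 dy 0.10 dz 0.31 yaw 0.02
dx 0.00 dy 0.00 dz -0.00 yaw -0.00
end [ 561.9 -153.7   18.5] 103.2
```

>>> {"op": "drive_tool", "data": {
  "moves": [
    {"claw":1,"dx":-0.05,"dy":0.1,"dz":0.25,"yaw":0},
    {"claw":1,"dx":0,"dy":0,"dz":0.05,"yaw":0},
    {"claw":1,"dx":0,"dy":0,"dz":0,"yaw":0}
  ]
}}

```text
time_s: 24.45
ee_pos: [562.5, -154.6, 19.6]
ee_rot: [179.2, 0.3, 103.3]
force: [-0.2, -0.4, -1.1]
gripper_width: 66.1
```

```bash
python3 - <<'E'
from h import *
plan(561.9,-153.7,18.5,103.2,2)
E
```

```text
t 24.45 [ 562.5 -154.6   19.6] [179.2   0.3 103.3] F [-0.2 -0.4 -1.1] w 66.1
dx 0.05 dy -0.02 dz 0.06 yaw 0.01
dx 0.00 dy 0.00 dz -0.00 yaw -0.00
end [ 561.9 -153.7   18.5] 103.2
```

>>> {"op": "drive_tool", "data": {
  "moves": [
    {"claw":1,"dx":0.05,"dy":0,"dz":0.08,"yaw":0},
    {"claw":-1,"dx":0,"dy":0,"dz":0,"yaw":0},
    {"claw":-1,"dx":0,"dy":0,"dz":0,"yaw":0},
    {"claw":-1,"dx":0,"dy":0,"dz":0,"yaw":0},
    {"claw":-1,"dx":0,"dy":0,"dz":-1,"yaw":0}
  ]
}}

```text
time_s: 25.08
ee_pos: [561.7, -153.4, 38.2]
ee_rot: [179.2, 0.3, 103.3]
force: [-0.5, 0.1, 0.3]
gripper_width: 91.1
```

>>> {"op": "drive_tool", "data": {
  "moves": [
    {"claw":-1,"dx":0,"dy":0,"dz":-1,"yaw":0},
    {"claw":-1,"dx":0,"dy":0,"dz":-1,"yaw":0},
    {"claw":-1,"dx":0.5,"dy":0,"dz":-1,"yaw":0},
    {"claw":-1,"dx":1,"dy":0,"dz":-1,"yaw":0},
    {"claw":-1,"dx":1,"dy":0,"dz":-1,"yaw":0}
  ]
}}

```text
time_s: 25.7
ee_pos: [548.5, -104.4, 140.7]
ee_rot: [179.2, 0.3, 103.2]
force: [-0.1, 0.4, 0.3]
gripper_width: 91.0
```

```bash
python3 - <<'E'
from h import *
plan(497,67.8,140,103.2,12)
E
```

```text
t 25.70 [ 548.5 -104.4  140.7] [179.2   0.3 103.2] F [-0.1  0.4  0.3] w 91.0
dx 1.00 dy -0.06 dz 0.04 yaw -0.00
dx 1.00 dy -0.06 dz -0.00 yaw -0.00
dx 1.00 dy -0.06 dz -0.00 yaw -0.00
dx 1.00 dy -0.06 dz -0.00 yaw -0.00
dx 1.00 dy -0.06 dz -0.00 yaw -0.00
dx 1.00 dy -0.06 dz -0.00 yaw -0.00
dx 1.00 dy -0.06 dz -0.00 yaw -0.00
dx 1.00 dy -0.06 dz -0.00 yaw -0.00
dx 0.97 dy -0.06 dz -0.00 yaw -0.00
dx 0.00 dy 0.00 dz -0.00 yaw -0.00
dx 0.00 dy 0.00 dz -0.00 yaw -0.00
dx 0.00 dy 0.00 dz -0.00 yaw -0.00
end [497.   67.8 140. ] 103.2
```

>>> {"op": "drive_tool", "data": {
  "moves": [
    {"claw":-1,"dx":1,"dy":-0.1,"dz":0,"yaw":0},
    {"claw":-1,"dx":1,"dy":-0.1,"dz":0,"yaw":0},
    {"claw":-1,"dx":1,"dy":0,"dz":0,"yaw":0},
    {"claw":-1,"dx":1,"dy":0,"dz":0,"yaw":0},
    {"claw":-1,"dx":0.8,"dy":0,"dz":0,"yaw":0}
  ]
}}

```text
time_s: 26.32
ee_pos: [519.3, -6.4, 137.8]
ee_rot: [179.4, 0.2, 103.2]
force: [-0.6, -0.6, 0.6]
gripper_width: 91.2
```

```bash
python3 - <<'E'
from h import *
import pickle
f=grab_frame('wrist');save(f,'w10');pickle.dump(f,open('w10.pkl','wb'))
t=grab_frame('top');cv2.imwrite('pics/t10.png',cv2.resize(t['color'][205:305,335:465],None,fx=6,fy=6,interpolation=2));pickle.dump(t,open('t10.pkl','wb'))
plan(497,67.8,140,103.2,4)
E
```

```text
t 26.43 [519.3  -6.1 138. ] [179.4   0.2 103.3] F [ 1.  -1.2 -0.5] w 91.4
dx 1.00 dy -0.06 dz -0.10 yaw 0.01
dx 1.00 dy -0.06 dz -0.00 yaw -0.00
dx 1.00 dy -0.06 dz -0.00 yaw -0.00
dx 0.85 dy -0.05 dz -0.00 yaw -0.00
end [497.   67.8 140. ] 103.2
```

View pics/w10.png

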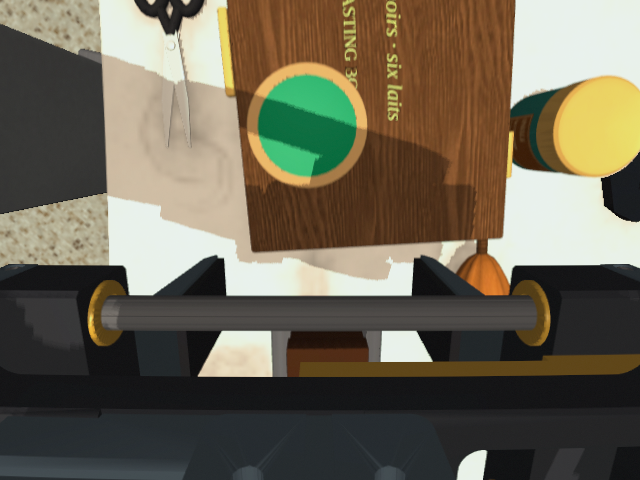

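View pics/t10.png

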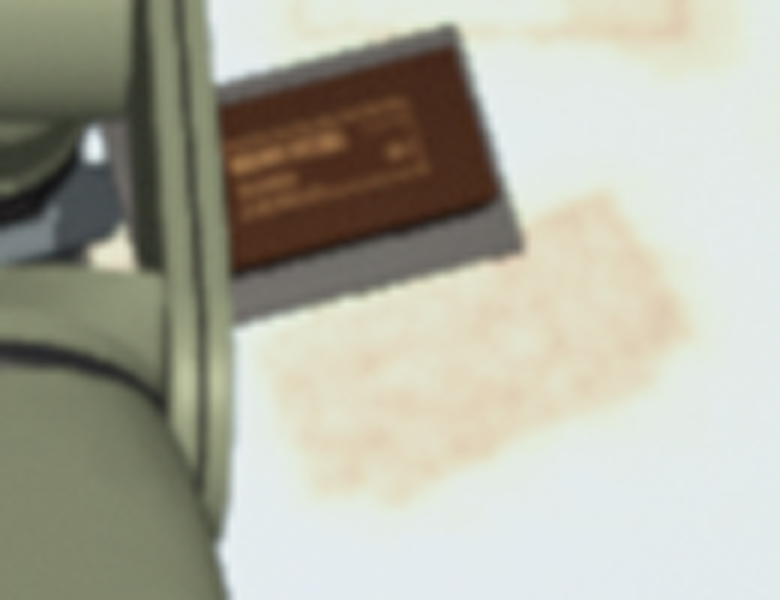

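```bash
python3 - <<'E'
from h import *
import pickle
f=pickle.load(open('w10.pkl','rb'));t=pickle.load(open('t10.pkl','rb'))
print(w(f,[(307.5,125.5)],90))
q=w(t,(np.array([(460,46),(498,198)])+.5)/6-.5+[335,205],44);d=q[0]-q[1];u=d/np.linalg.norm(d)
print(np.linalg.norm(d),np.degrees(np.arctan2(d[1],d[0])),q.mean(0)+65*np.array([-u[1],u[0]]))
E
```

```text
[[495.0313998  70.2593896]]
63.97417974803293 10.063056834326739 [ 565.16875718 -153.25876315]
```

```bash
python3 - <<'E'
from h import *
import pickle
t=pickle.load(open('t10.pkl','rb'))
s=lambda l:(np.array(l,float)+.5)/6-.5+[335,205]
for p,z in(([(225,102),(455,47)],44),([(240,269),(495,199)],44),([(240,318),(520,250)],8),([(225,82),(455,25)],8)):
  q=w(t,s(p),z);d=q[0]-q[1];print(np.degrees(np.arctan2(d[1],d[0])),q.tolist())
plan(496,69,120,103.2,5)
E
```

```text
102.13736465502016 [[587.5043179109116, -115.8975164640284], [607.661877882069, -209.62587109429887]]
103.85900765563271 [[519.2105001115049, -118.47558683469632], [544.6582575024684, -221.62160582499504]]
102.09474119359902 [[506.2166651461663, -121.30872104686449], [531.0022056202332, -236.97473309869528]]
102.63847949073791 [[604.9904678787263, -120.09630322838763], [626.5941963299244, -216.44184565359004]]
t 26.43 [519.3  -6.1 138. ] [179.4   0.2 103.3] F [ 1.  -1.2 -0.5] w 91.4
dx 1.00 dy -0.07 dz 0.90 yaw 0.01
dx 1.00 dy -0.07 dz -0.00 yaw -0.00
dx 1.00 dy -0.07 dz -0.00 yaw -0.00
dx 0.92 dy -0.07 dz -0.00 yaw -0.00
dx 0.00 dy 0.00 dz -0.00 yaw -0.00
end [496.  69. 120.] 103.2
```

>>> {"op": "drive_tool", "data": {
  "moves": [
    {"claw":-1,"dx":1,"dy":-0.1,"dz":0.3,"yaw":0},
    {"claw":-1,"dx":1,"dy":-0.1,"dz":0.3,"yaw":0},
    {"claw":-1,"dx":1,"dy":-0.1,"dz":0.3,"yaw":0},
    {"claw":-1,"dx":0.7,"dy":0,"dz":0.3,"yaw":0},
    {"claw":-1,"dx":0,"dy":0,"dz":0,"yaw":0}
  ]
}}

```text
time_s: 27.05
ee_pos: [497.1, 64.8, 111.9]
ee_rot: [179.4, 0.3, 103.2]
force: [0.0, 0.6, -0.4]
gripper_width: 91.2
```

```bash
python3 - <<'E'
from h import *
plan(496,69,75,103.2,3)
f=grab_frame('wrist');save(f,'w11')
E
```

```text
t 27.05 [497.1  64.8 111.9] [179.4   0.3 103.2] F [ 0.   0.6 -0.4] w 91.2
dx 0.22 dy -0.00 dz 1.00 yaw 0.00
dx 0.00 dy 0.00 dz 0.84 yaw -0.00
dx 0.00 dy 0.00 dz -0.00 yaw -0.00
end [496.  69.  75.] 103.2
```

View pics/w11.png

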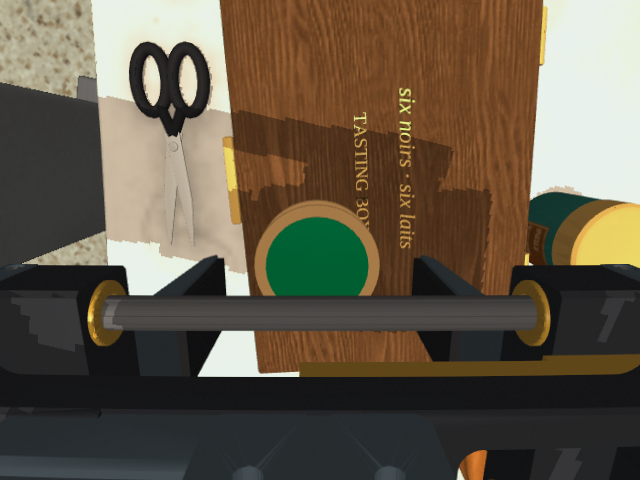

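>>> {"op": "drive_tool", "data": {
  "moves": [
    {"claw":-1,"dx":0.25,"dy":-0.05,"dz":0.7,"yaw":0},
    {"claw":-1,"dx":0,"dy":0,"dz":0.7,"yaw":0},
    {"claw":-1,"dx":0,"dy":0,"dz":0.2,"yaw":0},
    {"claw":-1,"dx":0,"dy":0,"dz":0,"yaw":0}
  ]
}}

```text
time_s: 27.6
ee_pos: [496.1, 67.7, 77.5]
ee_rot: [179.4, 0.4, 103.1]
force: [0.3, 0.0, -0.0]
gripper_width: 91.3
```

```bash
python3 - <<'E'
from h import *
plan(496,69,75,103.2,1)
E
```

```text
t 27.60 [496.1  67.7  77.5] [179.4   0.4 103.1] F [ 0.3  0.  -0. ] w 91.3
dx 0.06 dy 0.01 dz 0.13 yaw -0.01
end [496.  69.  75.] 103.2
```

>>> {"op": "drive_tool", "data": {
  "moves": [
    {"claw":-1,"dx":0.06,"dy":0,"dz":0.1,"yaw":0},
    {"claw":1,"dx":0,"dy":0,"dz":0,"yaw":0},
    {"claw":1,"dx":0,"dy":0,"dz":0,"yaw":0},
    {"claw":1,"dx":0,"dy":0,"dz":0,"yaw":0},
    {"claw":1,"dx":0,"dy":0,"dz":0,"yaw":0}
  ],
  "grip_force": 15
}}

```text
time_s: 28.22
ee_pos: [496.6, 68.9, 76.2]
ee_rot: [179.3, 0.4, 103.1]
force: [0.3, 0.3, -1.0]
gripper_width: 67.4
```

>>> {"op": "drive_tool", "data": {
  "moves": [
    {"claw":1,"dx":0,"dy":0,"dz":-1,"yaw":0},
    {"claw":1,"dx":0,"dy":0,"dz":-1,"yaw":0},
    {"claw":1,"dx":0,"dy":0,"dz":-0.5,"yaw":0}
  ]
}}

```text
time_s: 28.6
ee_pos: [495.0, 69.0, 126.5]
ee_rot: [179.5, 0.4, 103.1]
force: [0.4, -0.2, -0.2]
gripper_width: 67.8
```

```bash
python3 - <<'E'
from h import *
f=grab_frame('wrist');s=telemetry.state();p=s['ee_pos']
im=f['color'].copy()
q=px(f,[[p[0]+34.5*np.cos(t),p[1]+34.5*np.sin(t),p[2]+14] for t in np.linspace(0,2*np.pi,60)])
cv2.polylines(im,[q.round().astype(int).reshape(-1,1,2)],True,(255,0,0),1)
cv2.imwrite('pics/w12.png',cv2.resize(im[200:390,210:430],None,fx=3.5,fy=3))
plan(562,-153.5,130,103.2,12)
E
```

```text
t 28.65 [495.5  69.  127.4] [179.4   0.4 103.1] F [1.2 0.9 0. ] w 67.6
dx -1.00 dy 0.06 dz -0.13 yaw -0.01
dx -1.00 dy 0.06 dz -0.00 yaw -0.00
dx -1.00 dy 0.06 dz -0.00 yaw -0.00
dx -1.00 dy 0.06 dz -0.00 yaw -0.00
dx -1.00 dy 0.06 dz -0.00 yaw -0.00
dx -1.00 dy 0.06 dz -0.00 yaw -0.00
dx -1.00 dy 0.06 dz -0.00 yaw -0.00
dx -1.00 dy 0.06 dz -0.00 yaw -0.00
dx -1.00 dy 0.06 dz -0.00 yaw -0.00
dx -1.00 dy 0.06 dz -0.00 yaw -0.00
dx -1.00 dy 0.06 dz -0.00 yaw -0.00
dx -0.59 dy 0.04 dz -0.00 yaw -0.00
end [ 562.  -153.5  130. ] 103.2
```

View pics/w12.png

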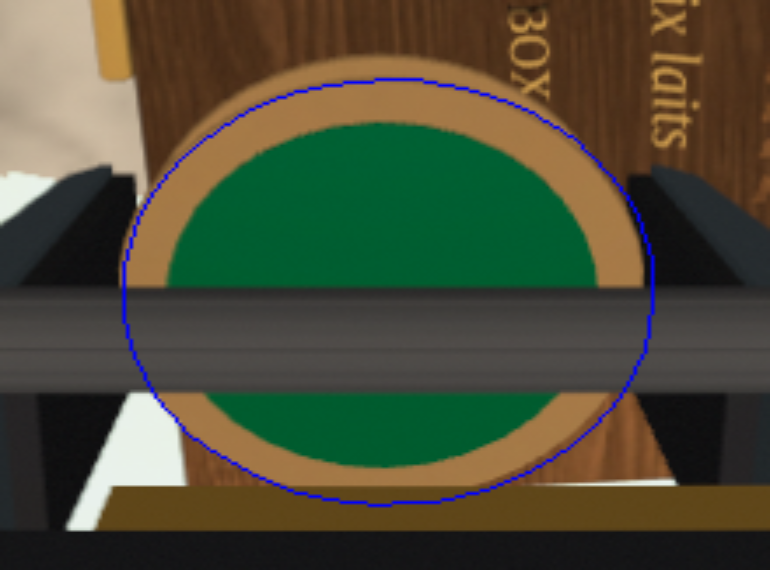

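```bash
python3 - <<'E'
from h import *
f=grab_frame('wrist');p=telemetry.state()['ee_pos'];a=np.radians(103.1)
q=w(f,[(319.1,122/3+200),(319.1,467/3+200),(167/3.5+210,298),(597/3.5+210,298)],p[2]+14)
print(p,np.c_[(q-p[:2])@[np.cos(a),np.sin(a)],(q-p[:2])@[np.sin(a),-np.cos(a)]])
E
```

```text
[495.29709549  68.98748075 126.55126212] [[ 2.75160067e+01  4.29642267e-02]
 [-2.92578200e+01  2.92384148e-02]
 [ 5.27856313e-01 -2.81145478e+01]
 [ 2.51464169e-01  2.83309220e+01]]
```

>>> {"op": "drive_tool", "data": {
  "moves": [
    {"claw":1,"dx":-1,"dy":0.05,"dz":0,"yaw":0},
    {"claw":1,"dx":-1,"dy":0.05,"dz":0,"yaw":0},
    {"claw":1,"dx":-1,"dy":0.05,"dz":0,"yaw":0},
    {"claw":1,"dx":-1,"dy":0.05,"dz":0,"yaw":0},
    {"claw":1,"dx":-1,"dy":0.05,"dz":0,"yaw":0}
  ]
}}

```text
time_s: 29.32
ee_pos: [521.0, -28.8, 123.2]
ee_rot: [179.8, 0.3, 103.3]
force: [-0.2, 0.8, -0.2]
gripper_width: 67.7
```

>>> {"op": "drive_tool", "data": {
  "moves": [
    {"claw":1,"dx":-1,"dy":0.1,"dz":0,"yaw":0},
    {"claw":1,"dx":-1,"dy":0.1,"dz":0,"yaw":0},
    {"claw":1,"dx":-1,"dy":0.1,"dz":0,"yaw":0},
    {"claw":1,"dx":-1,"dy":0.1,"dz":0.3,"yaw":0},
    {"claw":1,"dx":-1,"dy":0.1,"dz":0.5,"yaw":0}
  ]
}}

```text
time_s: 29.95
ee_pos: [555.3, -129.5, 105.7]
ee_rot: [179.8, 0.2, 103.3]
force: [-0.6, 0.3, -0.5]
gripper_width: 67.6
```

```bash
python3 - <<'E'
from h import *
plan(562,-153.3,50.5,103.2,5)
E
```

```text
t 29.95 [ 555.3 -129.5  105.7] [179.8   0.2 103.3] F [-0.6  0.3 -0.5] w 67.6
dx -1.00 dy 0.04 dz 1.00 yaw 0.01
dx -0.23 dy 0.01 dz 1.00 yaw -0.00
dx 0.00 dy 0.00 dz 0.76 yaw -0.00
dx 0.00 dy 0.00 dz -0.00 yaw -0.00
dx 0.00 dy 0.00 dz -0.00 yaw -0.00
end [ 562.  -153.3   50.5] 103.2
```

>>> {"op": "drive_tool", "data": {
  "moves": [
    {"claw":1,"dx":-0.8,"dy":0,"dz":0.5,"yaw":0},
    {"claw":1,"dx":-0.2,"dy":0,"dz":0.7,"yaw":0},
    {"claw":1,"dx":0,"dy":0,"dz":0.7,"yaw":0},
    {"claw":1,"dx":0,"dy":0,"dz":0.3,"yaw":0},
    {"claw":1,"dx":0,"dy":0,"dz":0,"yaw":0}
  ]
}}

```text
time_s: 30.58
ee_pos: [558.7, -150.5, 56.0]
ee_rot: [-179.9, 0.1, 103.2]
force: [0.9, 0.6, -0.2]
gripper_width: 67.5
```

```bash
python3 - <<'E'
from h import *
plan(562,-153.3,50.5,103.2,2)
E
```

```text
t 30.57 [ 558.7 -150.5   56. ] [-1.799e+02  1.000e-01  1.032e+02] F [ 0.9  0.6 -0.2] w 67.5
dx -0.17 dy 0.13 dz 0.28 yaw 0.00
dx 0.00 dy 0.00 dz -0.00 yaw -0.00
end [ 562.  -153.3   50.5] 103.2
```

>>> {"op": "drive_tool", "data": {
  "moves": [
    {"claw":1,"dx":-0.17,"dy":0.13,"dz":0.15,"yaw":0},
    {"claw":1,"dx":0,"dy":0,"dz":0.05,"yaw":0},
    {"claw":1,"dx":0,"dy":0,"dz":0,"yaw":0}
  ]
}}

```text
time_s: 30.95
ee_pos: [563.1, -152.8, 52.9]
ee_rot: [180.0, 0.1, 103.3]
force: [0.1, -0.7, -0.8]
gripper_width: 67.2
```

```bash
python3 - <<'E'
from h import *
plan(562,-153.3,50.5,103.2,2)
f=grab_frame('wrist');save(f,'w13')
E
```

```text
t 30.95 [ 563.1 -152.8   52.9] [1.800e+02 1.000e-01 1.033e+02] F [ 0.1 -0.7 -0.8] w 67.2
dx -0.01 dy -0.06 dz 0.12 yaw 0.01
dx 0.00 dy 0.00 dz -0.00 yaw -0.00
end [ 562.  -153.3   50.5] 103.2
```

View pics/w13.png

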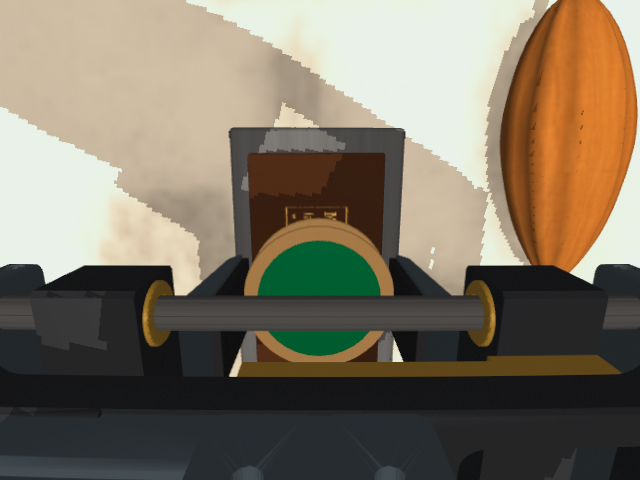

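>>> {"op": "drive_tool", "data": {
  "moves": [
    {"claw":1,"dx":0,"dy":-0.08,"dz":0.12,"yaw":0},
    {"claw":1,"dx":0,"dy":0,"dz":0,"yaw":0}
  ]
}}

```text
time_s: 31.25
ee_pos: [561.6, -153.3, 50.7]
ee_rot: [180.0, 0.1, 103.3]
force: [0.2, -0.1, -0.6]
gripper_width: 67.6
```

>>> {"op": "drive_tool", "data": {
  "moves": [
    {"claw":1,"dx":0,"dy":0,"dz":0.04,"yaw":0},
    {"claw":-1,"dx":0,"dy":0,"dz":0,"yaw":0},
    {"claw":-1,"dx":0,"dy":0,"dz":0,"yaw":0},
    {"claw":-1,"dx":0,"dy":0,"dz":0,"yaw":0},
    {"claw":-1,"dx":0,"dy":0,"dz":0,"yaw":0}
  ]
}}

```text
time_s: 31.88
ee_pos: [561.8, -153.4, 50.2]
ee_rot: [179.9, 0.2, 103.3]
force: [-0.8, 0.3, -0.3]
gripper_width: 91.0
```

>>> {"op": "drive_tool", "data": {
  "moves": [
    {"claw":-1,"dx":0,"dy":0,"dz":-1,"yaw":0},
    {"claw":-1,"dx":0,"dy":0,"dz":-1,"yaw":0},
    {"claw":-1,"dx":-1,"dy":0,"dz":-1,"yaw":0},
    {"claw":-1,"dx":-1,"dy":-0.5,"dz":-1,"yaw":0},
    {"claw":-1,"dx":-1,"dy":-0.5,"dz":-1,"yaw":0}
  ]
}}

```text
time_s: 32.5
ee_pos: [554.9, -215.8, 151.1]
ee_rot: [-179.8, -0.0, 103.4]
force: [-0.1, 0.5, -1.0]
gripper_width: 91.3
```

>>> {"op": "drive_tool", "data": {
  "moves": [
    {"claw":-1,"dx":-1,"dy":-1,"dz":-1,"yaw":0},
    {"claw":-1,"dx":-1,"dy":-1,"dz":-1,"yaw":0},
    {"claw":-1,"dx":-1,"dy":-1,"dz":0,"yaw":0},
    {"claw":-1,"dx":-1,"dy":-1,"dz":0,"yaw":0},
    {"claw":-1,"dx":0,"dy":0,"dz":0,"yaw":0}
  ]
}}

```text
time_s: 33.12
ee_pos: [494.5, -316.8, 195.0]
ee_rot: [180.0, 0.2, 103.4]
force: [-0.2, 0.7, -0.3]
gripper_width: 91.5
```

```bash
python3 - <<'E'
from h import *
import pickle
d={}
for n in ['wrist','top','scene']:
    f=grab_frame(n);save(f,n+'F');d[n]=f
pickle.dump(d,open('fF.pkl','wb'))
a=d['top']['color'];cv2.imwrite('pics/topFc.png',cv2.resize(a[170:310,115:515],None,fx=2,fy=2,interpolation=2))
E
```

```text
(no output)
```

View pics/wristF.png

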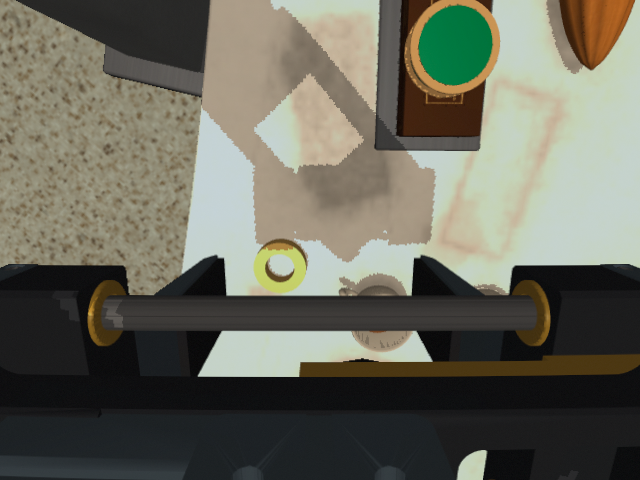

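View pics/topFc.png

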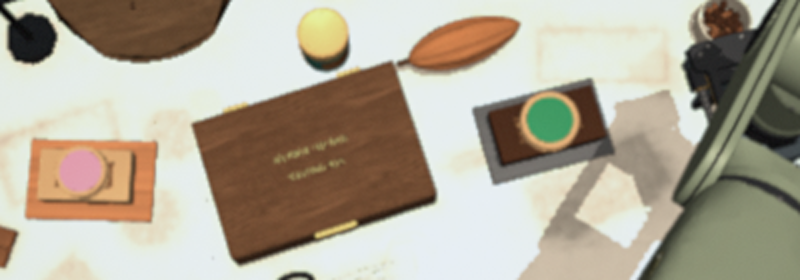

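View pics/sceneF.png

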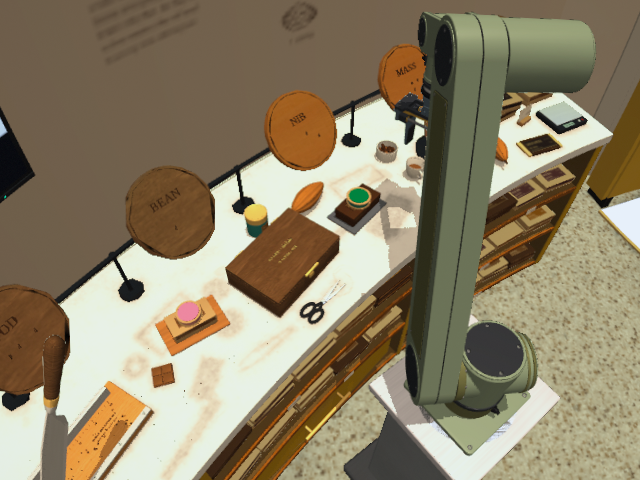

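```bash
python3 - <<'E'
from h import *
import pickle
d=pickle.load(open('fF.pkl','rb'));f=d['wrist'];t=d['top']
print('green wrist',w(f,[(455,45)],64))
q=w(f,[(397.5,135),(478,137)],44);print('dark box c',q.mean(0)+65*np.array([-.2284,.9736]))
for n,z,lo,hi in(('green',64,(60,80,60),(85,255,255)),('pink',62,(160,40,150),(179,140,255))):
  h=cv2.cvtColor(t['color'],cv2.COLOR_BGR2HSV);m=cv2.inRange(h,lo,hi);k,_,s,c=cv2.connectedComponentsWithStats(m);i=1+s[1:,4].argmax();print(n,s[i],w(t,[c[i]],z))
print(telemetry.state()['force'])
E
```

```text
green wrist [[ 561.19865681 -152.49285765]]
dark box c [ 559.41475361 -153.78908687]
green [379 219  22  22 371] [[ 562.2209598  -154.14902719]]
pink [145 246  20  19 304] [[517.18371394 399.72402862]]
[-0.52412648  0.1361462   0.44377237]
```

Everything measures within about 2 mm, and the gripper is clear, so I'm handing in.

```bash
python3 -c "
from h import *
print(job.job_done())"
```

```text
the job is handed in; nothing more can be done
None
```

Both gift sets are made up and handed in after about 33 s of the 120 s allowed. I did them in the order you listed: kraft box on the wooden board, pink spool, dark box on the slate board, green spool.

**Wooden board:**
- The wrist camera put the board centre at about (515.8, 402) and the kraft box at (515.8, 401), within half a degree of the board's long side.
- The pink spool measured (516.6, 401) by the wrist camera and (517.2, 399.7) by the top camera.

**Slate board:**
- The board centre measured (561.5, -153).
- The top camera put the dark box at about (562, -154), aligned to within about 1°, before the green spool went on. My last wrist view put it at (559.4, -153.8). The two cameras disagree by about 2.5 mm, close to the 2 mm calibration limit.
- The green spool measured (561.2, -152.5) by the wrist camera and (562.2, -154.1) by the top camera.

**Other checks:**
- I never moved the arm near the tape roll or the cocoa tin. The tin looks undisturbed in the last pictures. I did not re-measure the position of either one.
- The arm was clear of everything at hand-in, and the wrist force in the readings I took stayed under about 3 N.
- One rough angle check on the dark box, taken from its short edge in the top view, read about 3° off. Its two long edges were within about 1° of the board, so I treated the short-edge figure as pixel noise.

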